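Set the store-room tins and cartons back on their feet

TASK

Some solvent tins and filler cartons have been knocked over on the store-room bench. Stand every tin cap up in a slot of the grey rack, one to a slot and right down on the slot's floor, and stand every tipped orange carton upright, top end up, centred on a yellow-outlined place in the row on the blue board, square with the row, without knocking or shifting the brown cartons and the jar. Only when all are standing, throw the rack's red lever fully over, away from the robot's side, to lock the rack.

Things in the scene. Friction and masses are not known exactly. Their poses are not given: they have to be found in the camera images.
- rack: Grey steel rack fixed to the bench, block 70 (x) x 290 (y) x 43 high with three slots in a row along its y, 98 apart, yellow strip on its front, which faces -x (the robot) in its own frame. Beyond its -y end a 12 high foot carries the lever. Origin: centre of the block's underside, at bench level. Its place, side of the bench and yaw (a few degrees) vary.
- slot0 (a point): Centre of the mouth of a rack slot, level with the rack's top, 43 above the bench. The slot is 46 (along rack y) x 34 (along rack x), 35 deep with a closed flat floor 8 above the bench; its rim has a 3 mm chamfer. A tin stands in it with its 42 side along rack y, either way round.
- slot1 (a point): Centre of the mouth of a rack slot, level with the rack's top, 43 above the bench. The slot is 46 (along rack y) x 34 (along rack x), 35 deep with a closed flat floor 8 above the bench; its rim has a 3 mm chamfer. A tin stands in it with its 42 side along rack y, either way round.
- slot2 (a point): Centre of the mouth of a rack slot, level with the rack's top, 43 above the bench. The slot is 46 (along rack y) x 34 (along rack x), 35 deep with a closed flat floor 8 above the bench; its rim has a 3 mm chamfer. A tin stands in it with its 42 side along rack y, either way round.
- lever (a joint): Red toggle lever on a small grey block at the rack's -y end (pivot 195 from the rack's centre). 0 rad: leans to the rack's -x (towards the robot); it swings 1.0 rad over to the rack's +x, against light friction, and stays where it is left. Fully over means near 1.0.
- lever_tip (a point): Centre of the red ball (26 diameter) at the lever's end, 80 from the pivot axis, which runs along rack y 34 above the bench; upright it would be 114 above the bench, at either end of its swing it leans 0.5 rad and is 104 above the bench, 38 to the rack's -x or +x of the pivot.
- lane: Blue painted board fixed flat on the bench, 4 thick, from -145 to +45 in its x and 350 along its y. Along x = 0 stand, in order of y: brown carton (-150), vacant place 0 (-75), brown carton (0), vacant place 1 (+75), brown carton (+150). Origin: on the bench under the middle brown carton; its -x side faces the robot. Its place, side of the bench and yaw (a few degrees) vary.
- place0 (a point): Centre of a vacant place on the lane's surface (4 above the bench), marked by a yellow outline 61 (along lane y) x 51 (along lane x).
- place1 (a point): Centre of a vacant place on the lane's surface (4 above the bench), marked by a yellow outline 61 (along lane y) x 51 (along lane x).
- tin_a: Flat rectangular solvent tin, bare metal with a red band, 42 wide (its y) x 30 thick (its x) x 90 tall (its z), plus a black screw cap 22 diameter and 12 high on top; 0.12 kg. Origin: centre of its bottom; z axis points from bottom to cap. Starts lying on a broad face (x axis down) on the bench in front of the rack, cap towards the rack. May be absent (None).
- tin_b: Flat rectangular solvent tin, bare metal with a green band, 42 wide (its y) x 30 thick (its x) x 90 tall (its z), plus a black screw cap 22 diameter and 12 high on top; 0.12 kg. Origin: centre of its bottom; z axis points from bottom to cap. Starts lying on a broad face (x axis down) on the bench in front of the rack, cap towards the rack. May be absent (None).
- tin_c: Flat rectangular solvent tin, bare metal with a yellow band, 42 wide (its y) x 30 thick (its x) x 90 tall (its z), plus a black screw cap 22 diameter and 12 high on top; 0.12 kg. Origin: centre of its bottom; z axis points from bottom to cap. Starts lying on a broad face (x axis down) on the bench in front of the rack, cap towards the rack. May be absent (None).
- carton_a: Orange cardboard carton with a white band, 44 wide (its y) x 34 thick (its x) x 92 tall (its z), 0.15 kg. Origin: centre of its bottom; z axis points from bottom to top. Starts tipped over, lying on a broad face (x axis up) on the lane board in front of one of the marked places, top end towards the robot. May be absent (None).
- carton_b: Orange cardboard carton with a white band, 44 wide (its y) x 34 thick (its x) x 92 tall (its z), 0.15 kg. Origin: centre of its bottom; z axis points from bottom to top. Starts tipped over, lying on a broad face (x axis up) on the lane board in front of one of the marked places, top end towards the robot. May be absent (None).
- pack_l: Brown full carton standing in the row on the lane board, 34 (x) x 44 (y) x 92 tall, 0.4 kg; to be left alone. Origin: centre of its bottom, z up.
- pack_m: Brown full carton standing in the row on the lane board, 34 (x) x 44 (y) x 92 tall, 0.4 kg; to be left alone. Origin: centre of its bottom, z up.
- pack_r: Brown full carton standing in the row on the lane board, 34 (x) x 44 (y) x 92 tall, 0.4 kg; to be left alone. Origin: centre of its bottom, z up.
- jar: Amber jar with a dark lid, 60 diameter, 85 tall, 0.3 kg, standing on the bench, farther from the robot than the rack and the row; to be left alone. Origin: centre of its bottom.
Mind the look-alikes: they are no part of the job. Leave any pink look-alike of the tin_b alone.

How it is judged:
On the way, in this order (a step that is already met when the one before it is completed fails the run):
1. every tin stands in a slot and every orange carton stands upright on a marked place, let go (((horizontal distance between tin_a and slot0 below 0.008 m and z of tin_a in the frame of slot0 below -0.03 m and angle between tin_a's own z axis and vertical below 0.17 rad) or (horizontal distance between tin_a and slot1 below 0.008 m and z of tin_a in the frame of slot1 below -0.03 m and angle between tin_a's own z axis and vertical below 0.17 rad) or (horizontal distance between tin_a and slot2 below 0.008 m and z of tin_a in the frame of slot2 below -0.03 m and angle between tin_a's own z axis and vertical below 0.17 rad)) and ((horizontal distance between tin_b and slot0 below 0.008 m and z of tin_b in the frame of slot0 below -0.03 m and angle between tin_b's own z axis and vertical below 0.17 rad) or (horizontal distance between tin_b and slot1 below 0.008 m and z of tin_b in the frame of slot1 below -0.03 m and angle between tin_b's own z axis and vertical below 0.17 rad) or (horizontal distance between tin_b and slot2 below 0.008 m and z of tin_b in the frame of slot2 below -0.03 m and angle between tin_b's own z axis and vertical below 0.17 rad)) and ((horizontal distance between tin_c and slot0 below 0.008 m and z of tin_c in the frame of slot0 below -0.03 m and angle between tin_c's own z axis and vertical below 0.17 rad) or (horizontal distance between tin_c and slot1 below 0.008 m and z of tin_c in the frame of slot1 below -0.03 m and angle between tin_c's own z axis and vertical below 0.17 rad) or (horizontal distance between tin_c and slot2 below 0.008 m and z of tin_c in the frame of slot2 below -0.03 m and angle between tin_c's own z axis and vertical below 0.17 rad)) and (horizontal distance between carton_a and place0 below 0.014 m or horizontal distance between carton_a and place1 below 0.014 m) and angle between each of carton_a, carton_b's own z axis and vertical below 0.08 rad and height (world z) of each of carton_a, carton_b below 0.009 m and angle between the y axis of each of carton_a, carton_b and the y axis of lane, either way round below 0.3 rad and (horizontal distance between carton_b and place0 below 0.014 m or horizontal distance between carton_b and place1 below 0.014 m) and contact force between each of tin_a, tin_b, tin_c, carton_a, carton_b and the fingers below 0.3 N), for 0.2 s.
2. then the lever is thrown fully over (value of joint lever above 0.85 rad), for 0.2 s.
At the end, for the whole second after the job is handed in: Tins cap up in slots: within 8 mm of centre, 30 mm deep, tilt < 0.17 rad. Orange cartons on the board within 14 mm of a place, tilt < 0.08, within 0.3 rad of square. All released, at rest; lever beyond 0.85 rad; brown cartons and jar upright, moved < 20 mm (all of step 1 and linear speed of each of tin_a, tin_b, tin_c, carton_a, carton_b below 0.02 m/s and value of joint lever above 0.85 rad and distance of each of pack_l, pack_m, pack_r, jar from where it was at the start of the episode below 0.02 m and angle between each of pack_l, pack_m, pack_r, jar's own z axis and vertical below 0.1 rad); the robot touches nothing.
It fails at once if a brown carton or the jar is knocked over or pushed more than 40 mm away (angle between any of pack_l, pack_m, pack_r, jar's own z axis and vertical above 0.5 rad or distance of any of pack_l, pack_m, pack_r, jar from where it was at the start of the episode above 0.04 m).
Of tin_a, tin_b, tin_c only 2 to 3 are there at a start; the rules pass over those that are not, and their reading is None.
Of carton_a, carton_b only 1 to 2 are there at a start; the rules pass over those that are not, and their reading is None.
At some moment in a run one of tin_a, tin_b, tin_c may be knocked a few centimetres aside while the robot is not near it.
Once in a run the grip may slacken for a moment while it holds something.
It also fails if it takes over 210 s, if anything falls off the work surface, if the arm or the gripper's body presses on something with over 40 N, if the wrist force passes 120 N, or if a joint passes its speed limit or range.

ROBOT

A 7-joint arm with a two-finger parallel gripper is mounted at the origin on the work surface. World frame = base frame: x ahead of the robot, y to its left, z up, the work surface at z = 0. Lengths are in m, angles in rad, forces in N, time in s.
With the tool pointing down it reaches from about 0.4 to 0.875 m from the base axis. Payload 19.3 kg.
Tool frame: the origin (TCP) lies on the centre line of the jaws, within the pads' length; the fingertips stand 14 mm ahead of it and the grasp point (between the pads) lies 5 mm behind it; z points along the fingers, y is the line along which they close (so a half turn about z gives the same grasp; the last joint's range is limited). The gripper opens to 85 mm and grips with 20 to 120 N. Pads are 22 mm wide; open, the fingers measure 114 mm over their backs; the gripper's body (76 mm by 85 mm) begins 54 mm behind the grasp point. The pads swing forward as they close: fully open they stand 13 mm farther back than shut.
Start: joints at [1.203, 0.521, -0.036, 1.599, 0.021, 1.021, -0.113], TCP at [0.183, -0.597, 0.245] pointing down, gripper open.
Joint ranges: [-2.91, 2.91], [-0.3, 2.13], [-1.5, 1.42], [0.17, 2.43], [-1.26, 4.41], [0.16, 1.93], [-2.52, 2.52]. Speed limits (rad/s): [1.89, 1.89, 2.39, 2.39, 3.01, 3.01, 3.01].

INTERFACE

Orientations are given as [roll, pitch, yaw] about the fixed x, y, z axes, in that order (R = Rz(yaw) Ry(pitch) Rx(roll)).
In Python, from workcell import bot, grab_frame, regions_of gives the robot as it stands. The module is installed in compiled form; this text tells all that it offers.
- The arm moves only by the tool play_rows, never from a script. Its argument "plan" is a list of rows, each a list of 3 entries, a list of its own where there are three numbers: the shift along the tool's x, y, z in units of 2.5 cm (1.0 is 2.5 cm), then the turn, a rotation vector about the tool's x, y, z in units of 0.15 rad (1.0 is 0.15 rad), then the closure, from -1 (fully open) to 1 (shut). In form: [[[tx, ty, tz], [rx, ry, rz], jaw], ...]. A call has 1 to 20 rows; each row shifts and turns the commanded pose from where the row before left it, along the tool's axes as they then stand; what a row does not reach is not made up. A row lasts 1/8 s, in which the tool goes at most 62.5 mm and 10.7 degrees, less where a joint would pass 70% of its speed; a pose out of reach is approached as far as the arm can. A call with a number of a shift or a turn outside -1 to 1 is refused whole. A call with a gripper value outside its range is refused whole. The fingers move at their own pace and stop on an object; "newtons" is the grip in N (left out, the last holds). Time passes only in rows, so rows that do not move let the fingers close. It gives the time, the measured TCP pose, the force, the opening and the grip force at its end, in the units of the state.
- bot.observe(): the state, without advancing time (a new reading comes with each control period).
- grab_frame(name): name is "side" or "top" or "wrist"; returns a dict with "pixels" (400x640x3 uint8, red, green, blue), "depth" (400x640 float32, m along the optical axis (not along the pixel's ray), 0 where there is no reading), "camera_matrix" (3x3 intrinsics, pixels), "distortion" ([k1, k2, p1, p2, k3] as OpenCV has them; the pictures are not rectified), "R" (3x3) and "t" (3): a world point X has camera coordinates R X + t. Camera axes: x right, y down, z forward; pixel columns grow to the right and rows downward; lengths in m; the calibration is good to about 2 mm. A picture is of the moment at which its call begins.
- bot.job_done(): hands the job in; it is judged then, once.
Trained networks look in the newest picture that a camera, given by its name, has taken for a name from the list of things; names that differ only in an ending like _2 or _b are one class to them, and where a whole thing is asked for, a point or a joint stands for the part that bears it (a point fixed in the world has none). Each returns a list of dicts, best first, with "p" (0 to 1); they miss things now and then, are a little off and sometimes report something else, mostly with a low value. They report only what shows in the picture. A call takes as long as a camera call. They do not tell look-alikes from the thing itself.
- regions_of(thing, camera): "mask" (400x640 bool, what is visible of it) and "box" ([left, top, right, bottom] in pixels, round what is visible of it).
The state is a dict: "clock": time; "qpos": joint angles; "qd": joint speeds; "joint_efforts": joint torques, N m; "position": TCP position; "tool_rot": TCP orientation; "force": force on the tool from outside, world axes, zero at the start; "moment": the same for the moment, N m; "grip_width": finger opening in m; "finger_force": force on a finger pad.
Only numpy, scipy, OpenCV 4.12 (cv2) and the standard library are available. Lean on these libraries where they do the work, as an engineer would, in place of code of your own. Each camera call takes 0.05 s, during which the arm holds its last target. There are 200 camera calls.

## Working session

There is one attempt and no reset: what is moved stays moved. The work goes in short steps, Python scripts to look and compute and a tool call to move; the robot and the scene stay as the last step left them, time stands still between calls to the robot, and variables do not carry over. Pictures are saved under pics/ and viewed, at most 14 in all, crops included, and the job is handed in when it is done.

Besides the shell and the picture viewer there is one more tool, called after "Request:" as name([rows], argument=value, ...), one row to a line, values as JSON. play_rows: Moves the arm, as the interface text tells. Its arguments: {"type":"object","properties":{"plan":{"type":"array"},"newtons":{"type":"number"}},"required":["plan"]}

```bash
mkdir -p pics; cat > h.py <<'E'
import numpy as np, cv2
from workcell import bot, grab_frame, regions_of
def save(f,n): cv2.imwrite(f'pics/{n}.png', cv2.cvtColor(f['pixels'],cv2.COLOR_RGB2BGR))
def cloud(f):
    "HxWx3 world points (nan where no depth)"
    h,w=f['depth'].shape
    u,v=np.meshgrid(np.arange(w),np.arange(h))
    p=cv2.undistortPoints(np.stack([u,v],-1).reshape(-1,1,2).astype(np.float64),f['camera_matrix'],np.array(f['distortion'],float)).reshape(h,w,2)
    d=np.where(f['depth']>0,f['depth'],np.nan)[...,None].astype(float)
    c=np.concatenate([p*d,d],-1)
    return (c-np.array(f['t']))@np.array(f['R'])
E
python3 - <<'E'
from h import *
print(bot.observe())
for n in ['top','side','wrist']:
    f=grab_frame(n); save(f,n+'0'); print(n,f['camera_matrix'],f['t'],f['R'])
    np.savez(n+'0',c=cloud(f),rgb=f['pixels'])
    for t in ['rack','slot0','lever','lane','tin_a','carton_a','pack_l','jar']:
        for r in regions_of(t,n): print(n,t,round(r['p'],2),r['box'])
E
```

```text
{'clock': 0.0, 'qpos': array([ 1.20277255,  0.52201344, -0.0362981 ,  1.60001526,  0.02121921,
        1.02108022, -0.11278727]), 'qd': array([ 8.76788466e-05,  1.75397451e-04, -1.57519657e-03, -5.48176203e-04,
       -6.73290967e-04,  2.31736220e-03,  2.16906397e-03]), 'joint_efforts': array([ 1.08630851e-03, -9.27076721e+01,  1.98008515e+00, -3.69918001e+01,
        1.77469582e-02,  8.45002098e-03, -8.44986289e-05]), 'position': array([ 0.18325068, -0.59719572,  0.24472381]), 'tool_rot': array([-3.14046711e+00,  1.11305428e-04,  2.97811369e-01]), 'force': array([ 0.12747849,  0.14906259, -0.37210686]), 'moment': array([-0.00788964, -0.0417308 , -0.00539473]), 'finger_force': 0.0, 'grip_width': 0.0856491305792184}
top [[414.93391467   0.         313.14517319]
 [  0.         414.93391467 207.5919505 ]
 [  0.           0.           1.        ]] [-0.04262619  0.58590772  1.00610415] [[ 0.00553266 -0.99953547  0.0299704 ]
 [-0.9805887  -0.01129723 -0.19575026]
 [ 0.19599792 -0.02830562 -0.9801957 ]]
top rack 0.55 [325.1, 177.6, 466.7, 215.9]
top slot0 0.8 [326.8, 179.6, 468.8, 212.7]
to
[... 1254 characters left out ...]
297.5, 180.4]
side carton_a 0.7 [271.2, 185.7, 304.7, 210.5]
side carton_a 0.68 [291.4, 317.3, 340.2, 351.4]
side pack_l 0.83 [314.5, 186.1, 330.9, 219.6]
side pack_l 0.66 [324.4, 232.7, 418.2, 378.3]
side pack_l 0.63 [287.0, 129.2, 302.0, 159.1]
side jar 0.88 [371.1, 199.0, 392.4, 236.4]
side jar 0.18 [287.9, 128.5, 302.0, 158.9]
wrist [[287.1436065    0.         322.41552822]
 [  0.         287.1436065  202.62191841]
 [  0.           0.           1.        ]] [-0.62403796 -0.03686385  0.37944309] [[ 2.93673363e-01 -9.55905606e-01 -6.55116883e-04]
 [-9.15560687e-01 -2.81475467e-01  2.87263276e-01]
 [-2.74780975e-01 -8.37617730e-02 -9.57851440e-01]]
wrist tin_a 0.97 [121.2, 0.5, 171.1, 15.8]
```

View pics/top0.png

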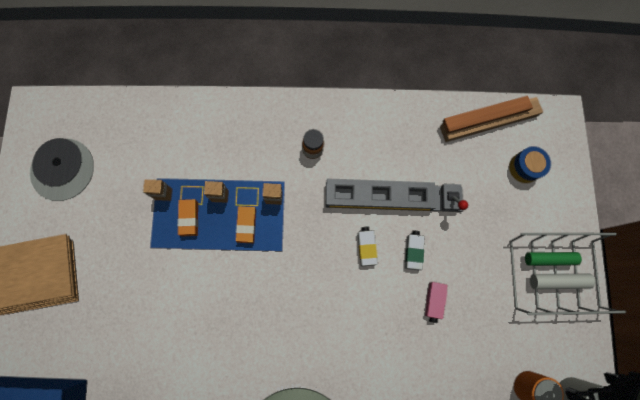

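View pics/side0.png

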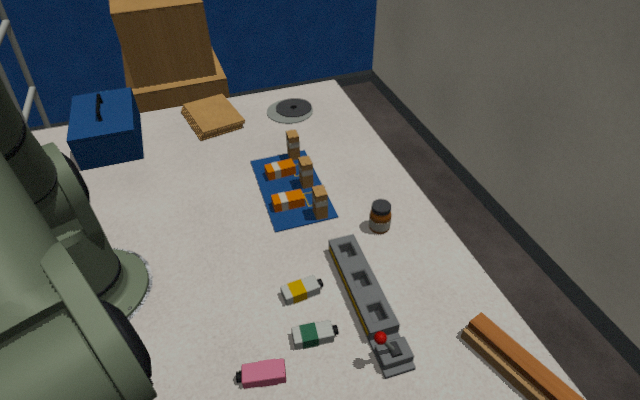

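The top view shows the rack at (380,195) with its lever at (462,203). Tin_c (yellow) is at (368,247) and tin_b (green) at (415,251); the pink look-alike is at (437,300). Two orange cartons lie on the blue board at (187,218) and (245,225), and the jar is at (313,143). The side view agrees. Next I'll measure poses.

```bash
cat >> h.py <<'E'
def rect(P):
    "min-area rectangle of world xy points -> centre, (long,short), yaw of the long side"
    (c,s,a)=cv2.minAreaRect((P[:,:2]*1000).astype(np.float32))
    b=cv2.boxPoints((c,s,a)); e=[b[1]-b[0],b[2]-b[1]]; e=max(e,key=np.linalg.norm)
    y=np.degrees(np.arctan2(e[1],e[0])); y=(y+180)%180
    return np.round(c,1),np.round(sorted(s)[::-1],1),round(y,1)
def biggest(m):
    n,l,s,_=cv2.connectedComponentsWithStats(m.astype(np.uint8)); 
    return l==1+np.argmax(s[1:,4])
def hsv(rgb): return cv2.cvtColor(rgb,cv2.COLOR_RGB2HSV).astype(int)
E
python3 - <<'E'
from h import *
for cam in ['top','side']:
    z=np.load(cam+'0.npz'); c,rgb=z['c'],z['rgb']; H=hsv(rgb); Z=c[...,2]
    def box(x0,y0,x1,y1):
        m=np.zeros(Z.shape,bool); m[y0:y1,x0:x1]=1; return m
    B=dict(top=dict(rack=(320,170,442,222),tin_c=(352,222,384,275),tin_b=(400,222,432,280),ca=(170,190,205,245),cb=(228,198,262,250),lane=(145,172,292,256),p0=(140,172,172,205),p1=(200,172,230,205),p2=(258,175,290,210),lever=(440,180,475,215),jar=(300,125,326,165)),
     side=dict(rack=(322,228,402,345),tin_c=(275,272,328,306),tin_b=(286,314,344,354),ca=(260,155,298,184),cb=(266,184,310,215),lane=(245,145,342,236),p0=(284,126,304,162),p1=(296,154,316,190),p2=(308,184,332,222),lever=(370,328,395,350),jar=(368,198,394,238)))[cam]
    zr=dict(rack=(.036,.05),tin_c=(.022,.04),tin_b=(.022,.04),ca=(.028,.05),cb=(.028,.05),lane=(-.01,.015),p0=(.088,.11),p1=(.088,.11),p2=(.088,.11),lever=(.08,.13),jar=(.075,.1))
    for k in B:
        m=box(*B[k])&(Z>zr[k][0])&(Z<zr[k][1])
        if k=='lane': m&=(H[...,0]>100)&(H[...,0]<125)&(H[...,1]>150)
        if k=='lever': m&=((H[...,0]<8)|(H[...,0]>172))&(H[...,1]>150)
        if m.sum()<5: print(cam,k,'none');continue
        m=biggest(m); print(cam,k,m.sum(),*rect(c[m]),'z',np.round(np.median(Z[m])*1000,1), 'med',np.round(np.median(c[m],0)[:2]*1000))
E
```

```text
top rack 2237 [ 631.4 -217.7] [289.9  71.7] 88.7 z 42.7 med [ 631. -217.]
top tin_c 587 [ 493.  -181.7] [100.4  43.4] 5.2 z 29.6 med [ 489. -181.]
top tin_b 601 [ 483.2 -306.8] [100.9  44.4] 174.8 z 29.7 med [ 479. -306.]
top ca 608 [563.5 290.7] [92.9 44.6] 1.2 z 37.6 med [562. 289.]
top cb 625 [546.5 137.5] [92.5 45.1] 178.1 z 37.9 med [545. 137.]
top lane 4913 [577.2 217.4] [345.4 185.6] 89.0 z 3.7 med [549. 218.]
top p0 260 [630.3 366.6] [45.7 35.2] 88.6 z 95.5 med [630. 366.]
top p1 253 [627.  213.6] [45.2 35.4] 88.7 z 95.8 med [626. 213.]
top p2 245 [623.   67.1] [44.5 34.6] 87.2 z 95.5 med [622.  66.]
top lever 61 [ 587.3 -408.1] [20.2 18.3] 56.7 z 114.9 med [ 588. -407.]
top jar 328 [764.1 -36.9] [53.3 49.5] 0.6 z 84.4 med [763. -36.]
side rack 2327 [ 631.6 -216.5] [294.1  71.4] 88.6 z 41.8 med [ 630. -245.]
side tin_c 590 [ 494.2 -181.3] [101.8  45.3] 4.7 z 28.7 med [ 488. -184.]
side tin_b 756 [ 484.7 -307.8] [101.5  46.1] 175.2 z 29.0 med [ 479. -310.]
side ca 322 [565.4 291.5] [92.6 52. ] 1.6 z 37.9 med [564. 286.]
side cb 392 [547.7 138.7] [93.5 52.5] 1.4 z 37.9 med [546. 133.]
side lane 1869 [579.2 214.5] [355.2 187.1] 89.0 z 4.4 med [539. 173.]
side p0 103 [631.4 365.6] [56.8 33.6] 87.8 z 95.8 med [631. 360.]
side p1 131 [628.  212.1] [51.7 34.7] 87.4 z 95.3 med [627. 208.]
side p2 158 [624.3  67.5] [48.3 35.2] 88.4 z 96.0 med [623.  64.]
side lever 124 [ 588.6 -412.4] [24.  23.9] 143.4 z 112.7 med [ 587. -415.]
side jar 256 [764.1 -37.8] [52.4 51.7] 67.0 z 85.0 med [763. -41.]
```

Request:
play_rows([
  [[0.97,-0.46,0.1],[0,0,0],-1],
  [[0.97,-0.46,0.1],[0,0,0],-1],
  [[0.97,-0.46,0.1],[0,0,0],-1],
  [[0.97,-0.46,0.1],[0,0,0],-1],
  [[0.97,-0.46,0.1],[0,0,0],-1],
  [[0.97,-0.46,0.1],[0,0,0],-1],
  [[0.97,-0.46,0.1],[0,0,0],-1],
  [[0.97,-0.46,0.1],[0,0,0],-1],
  [[0.97,-0.46,0.1],[0,0,0],-1],
  [[0.97,-0.46,0.1],[0,0,0],-1],
  [[0.97,-0.46,0.1],[0,0,0],-1],
  [[0.97,-0.46,0.1],[0,0,0],-1],
  [[0.97,-0.46,0.1],[0,0,0],-1],
  [[0.97,-0.46,0.1],[0,0,0],-1],
  [[0.97,-0.46,0.1],[0,0,0],-1],
  [[0.97,-0.46,0.1],[0,0,0],-1],
  [[0,0,0],[0,0,0.87],-1],
  [[0,0,0],[0,0,0.87],-1],
  [[0,0,0],[0,0,0.87],-1],
  [[0,0,0],[0,0,0],-1],
], newtons=40)

```text
clock: 3.85
position: [0.5004, -0.3076, 0.2053]
tool_rot: [3.141, 0.0, -0.093]
force: [1.0, 1.1, 0.1]
grip_width: 0.0852
finger_force: 0.0
```

```bash
python3 -c "
from workcell import bot
s=bot.observe();print(s['qpos'].round(3),s['position'],s['tool_rot'],s['clock'])"
```

```text
[ 0.46   0.507 -0.014  1.743  0.009  0.892 -1.221] [ 0.50040219 -0.30762963  0.20532691] [ 3.14139346e+00  4.20951664e-05 -9.28780103e-02] 3.85
```

Request:
play_rows([
  [[0,0,0],[0,1,0],-1],
  [[0,0,0],[0,1,0],-1],
  [[0,0,0],[0,1,0],-1],
  [[0,0,0],[0,1,0],-1],
  [[0,0,0],[0,1,0],-1],
  [[0,0,0],[0,1,0],-1],
  [[0,0,0],[0,1,0],-1],
  [[0,0,0],[0,1,0],-1],
  [[0,0,0],[0,0,0],-1],
])

```text
clock: 4.97
position: [0.5082, -0.316, 0.2305]
tool_rot: [-3.026, -0.76, -0.106]
force: [0.3, -0.5, 0.4]
grip_width: 0.0858
finger_force: 0.0
```

```bash
python3 -c "
from h import *
s=bot.observe();print(s['qpos'].round(3),s['position'],s['tool_rot'],s['clock'])
f=grab_frame('side');save(f,'s1')"
```

```text
[ 1.337  0.498 -0.797  2.134 -1.214  0.168  0.243] [ 0.50821407 -0.3160464   0.23050151] [-3.0260344  -0.75973584 -0.10620915] 4.975
```

View pics/s1.png

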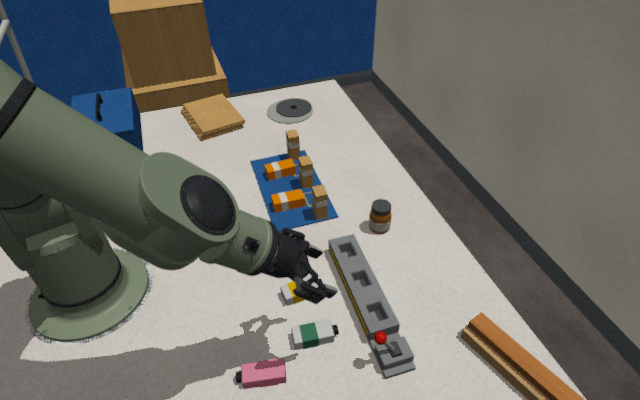

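The side view shows the arm at its limit: about 0.76 rad of tilt, with j5 and j6 both on their stops. I'll fit a kinematic model to find a better branch.

```bash
cat > fk.py <<'E'
import numpy as np, itertools
from scipy.spatial.transform import Rotation as Ro
D=[([1.20277255,.52201344,-.0362981,1.60001526,.02121921,1.02108022,-.11278727],[.18325068,-.59719572,.24472381],[-3.14046711,1.11305e-4,.297811369]),
([.46,.507,-.014,1.743,.009,.892,-1.221],[.50040219,-.30762963,.20532691],[3.14139346,4.2e-5,-.0928780103]),
([1.337,.498,-.797,2.134,-1.214,.168,.243],[.50821407,-.3160464,.23050151],[-3.0260344,-.75973584,-.10620915])]
def chain(q,s,c):
    Rs=[];R=Ro.from_euler('z',c[0])
    for i in range(7):
        R=R*Ro.from_euler('zyzyzyz'[i],s[i]*q[i]); Rs.append(R)
    return Rs
if __name__=='__main__':
    res=[]
    for s in itertools.product([1,-1],repeat=7):
        # world R = Rz(a)*chain*Rz(b): search a by grid of the data
        for a in np.arange(0,2*np.pi,np.pi/2):
            M=[chain(q,s,[a])[-1].inv()*Ro.from_euler('xyz',r) for q,p,r in D]
            e=max((M[0].inv()*m).magnitude() for m in M)
            res.append((e,s,a,M[0].as_euler('xyz').round(3)))
    res.sort(key=lambda t:t[0])
    for r in res[:6]: print(r)
    e,s,a,_=res[0]
    A=[];b=[]
    for q,p,r in D:
        R=[x.as_matrix() for x in chain(q,s,[a])]
        A.append(np.hstack([np.eye(3)[:,2:],R[1][:,2:],R[3][:,2:],R[5][:,2:], R[1][:,1:2],R[3][:,:2]])); b+=list(p)
    x,rr,rk,_=np.linalg.lstsq(np.vstack(A),np.array(b),rcond=None); print(x.round(4),rr,rk, (np.vstack(A)@x-b).round(4))
E
python3 fk.py
```

```text
(0.0006799331328645251, (-1, 1, -1, 1, -1, 1, -1), np.float64(0.0), array([-0.   , -0.   ,  1.571]))
(0.0006799331328645315, (-1, -1, -1, -1, -1, -1, -1), np.float64(3.141592653589793), array([-0.   , -0.   , -1.571]))
(0.7314468611739627, (1, 1, -1, 1, -1, 1, 1), np.float64(3.141592653589793), array([ 0.00e+00, -1.00e-03,  1.06e+00]))
(0.731446861173963, (1, -1, -1, -1, -1, -1, 1), np.float64(0.0), array([ 0.000e+00, -1.000e-03, -2.081e+00]))
(0.7808159179274218, (1, -1, 1, -1, 1, -1, 1), np.float64(3.141592653589793), array([0.002, 0.001, 0.975]))
(0.7808159179274219, (1, 1, 1, 1, 1, 1, 1), np.float64(0.0), array([ 2.000e-03,  1.000e-03, -2.166e+00]))
[ 3.209e-01  5.292e-01  4.212e-01  3.134e-01 -2.110e-02  1.000e-04
 -3.810e-02] [7.58422781e-08] 7 [-0.     -0.0001  0.0002 -0.      0.0001 -0.0002 -0.     -0.      0.    ]
```

```bash
cat >> fk.py <<'E'
S=(-1,1,-1,1,-1,1,-1); L=[.3209,.5292,.4212,.3134,-.0211,.0001,-.0381]
LO=np.array([-2.91,-.3,-1.5,.17,-1.26,.16,-2.52]);HI=np.array([2.91,2.13,1.42,2.43,4.41,1.93,2.52])
def fk(q):
    R=[x.as_matrix() for x in chain(q,S,[0])]
    el=np.array([0,0,L[0]])+R[1][:,2]*L[1]+R[1][:,1]*L[4]
    w=el+R[3][:,2]*L[2]+R[3][:,:2]@L[5:7]
    return w+R[5][:,2]*L[3], R[6]@Ro.from_euler('z',np.pi/2).as_matrix(), el, w
def toolR(tilt,phi,flip=0):
    "tool z tilted from down by tilt towards azimuth phi (deg); tool y horizontal, across"
    t,p=np.radians([tilt,phi]); d=np.array([np.cos(p),np.sin(p),0]); z=np.sin(t)*d-np.cos(t)*np.array([0,0,1])
    y=np.array([np.sin(p),-np.cos(p),0])*(-1 if flip else 1); return np.stack([np.cross(y,z),y,z],1)
from scipy.optimize import least_squares
def err(q,p,R):
    P,M,_,_=fk(q); return np.r_[(P-p)*5, Ro.from_matrix(R@M.T).as_rotvec()]
def ik(p,R,n=12,seed=0,q0=None,m=.03):
    rng=np.random.default_rng(seed); out=[]
    for k in range(n):
        x0=q0 if q0 is not None and k==0 else rng.uniform(LO+m,HI-m)
        r=least_squares(err,np.clip(x0,LO+m,HI-m),bounds=(LO+m,HI-m),args=(np.array(p),R),max_nfev=40)
        if r.cost<1e-7: out.append(r.x)
    return out
E
cat > scan.py <<'E'
from fk import *
def go(n,p,phis,tilts):
    for ph in phis:
        for t in tilts:
            o=[]
            for fl in (0,1):
                for q in ik(p,toolR(t,ph,fl),8):
                    o.append((fl,round(q[4],1),round(q[5],1),round(fk(q)[2][2],2)))
            print(n,ph,t,len(o),o[:4],flush=True)
go('tin place',[.631,-.217,.07],[-1],[50,65,80])
go('tin pick',[.49,-.25,.03],[179],[0,20,40])
go('ca place',[.627,.142,.09],[179],[50,60,70])
go('ca pick',[.52,.138,.03],[-1],[20,40])
E
time python3 scan.py
```

```text
tin place -1 50 2 [(0, np.float64(3.1), np.float64(0.6), np.float64(0.66)), (1, np.float64(3.5), np.float64(0.7), np.float64(0.69))]
tin place -1 65 3 [(0, np.float64(3.5), np.float64(1.5), np.float64(0.52)), (1, np.float64(3.2), np.float64(0.9), np.float64(0.49)), (1, np.float64(3.5), np.float64(1.5), np.float64(0.53))]
tin place -1 80 3 [(0, np.float64(3.3), np.float64(1.9), np.float64(0.42)), (1, np.float64(3.6), np.float64(1.2), np.float64(0.45)), (1, np.float64(3.3), np.float64(1.9), np.float64(0.42))]
tin pick 179 0 5 [(0, np.float64(0.7), np.float64(0.6), np.float64(0.7)), (1, np.float64(0.1), np.float64(0.5), np.float64(0.72)), (1, np.float64(-0.6), np.float64(0.5), np.float64(0.69)), (1, np.float64(-0.2), np.float64(0.5), np.float64(0.71))]
tin pick 179 20 5 [(0, np.float64(0.4), np.float64(1.0), np.float64(0.66)), (1, np.float64(1.1), np.float64(1.6), np.float64(0.46)), (1, np.float64(0.0), np.float64(0.9), np.float64(0.67)), (1, np.float64(-0.1), np.float64(0.9), np.float64(0.65))]
tin pick 179 40 3 [(0, np.float64(0.2), np.float64(1.4), np.float64(0.59)), (1, np.float64(0.2), np.float64(1.4), np.float64(0.59)), (1, np.float64(0.5), np.float64(1.5), np.float64(0.57))]
ca place 179 50 0 []
ca place 179 60 0 []
ca place 179 70 0 []
ca pick -1 20 2 [(1, np.float64(1.8), np.float64(0.2), np.float64(0.73)), (1, np.float64(1.7), np.float64(0.4), np.float64(0.72))]
ca pick -1 40 3 [(0, np.float64(2.3), np.float64(1.1), np.float64(0.65)), (1, np.float64(2.3), np.float64(1.1), np.float64(0.65)), (1, np.float64(2.3), np.float64(1.1), np.float64(0.66))]
real	0m41.519s
user	0m41.799s
sys	0m0.168s
```

```bash
cat >> fk.py <<'E'
def jac(q,h=1e-5):
    P,M,_,_=fk(q);J=np.zeros((6,7))
    for i in range(7):
        d=q.copy();d[i]+=h;P2,M2,_,_=fk(d)
        J[:3,i]=(P2-P)/h; J[3:,i]=Ro.from_matrix(M2@M.T).as_rotvec()/h
    return J
def follow(q,p,R,n=40):
    "interpolate from the present pose to (p,R), least-norm steps, joint limits clipped; returns q, final err"
    P,M,_,_=fk(q); rv=Ro.from_matrix(R@M.T).as_rotvec()
    for k in range(1,n+1):
        pt=P+(np.array(p)-P)*k/n; Rt=Ro.from_rotvec(rv*k/n).as_matrix()@M
        for _ in range(2):
            a,B,_,_=fk(q); e=np.r_[pt-a,Ro.from_matrix(Rt@B.T).as_rotvec()]
            J=jac(q); free=np.ones(7,bool)
            for _ in range(3):
                dq=np.zeros(7); Jf=J[:,free]; dq[free]=Jf.T@np.linalg.solve(Jf@Jf.T+1e-5*np.eye(6),e)
                bad=free&((q+dq<LO+.01)|(q+dq>HI-.01))
                if not bad.any(): break
                free&=~bad
            q=np.clip(q+dq,LO+.005,HI-.005)
    a,B,_,_=fk(q); return q,np.linalg.norm(p-a),Ro.from_matrix(R@B.T).magnitude()
E
cat > scan2.py <<'E'
from fk import *
# check against the known move
q,e1,e2=follow(np.array(D[1][0]),np.array(D[1][1]),toolR(50,-5.3)); print(q.round(2),e1,e2)
def go(n,q,pick,phi0,p):
    for lean in (20,):
      q1,a,b=follow(q.copy(),np.array(pick)+[0,0,.15],toolR(-lean,phi0)); 
      print(n,'lean',lean,q1.round(2),a.round(3),b.round(3))
      for ph in range(-180,180,30):
        q2=q1;ps=phi0
        dd=(ph-phi0+180)%360-180
        for k in range(1,4): q2,a,b=follow(q2,np.array(p)+[0,0,.12],toolR(-lean,phi0+dd*k/3),15)
        if b>.02 or a>.01: print(ph,'yaw fails',q2.round(2));continue
        q3,a,b=follow(q2,np.array(p)+[0,0,.12],toolR(90-lean,ph))
        q4,a2,b2=follow(q3,np.array(p),toolR(90-lean,ph),15)
        print(ph,q4.round(2),round(b,3),round(a2,3),round(b2,3),'elbow/wrist z',fk(q4)[2][2].round(2),fk(q4)[3][2].round(2),flush=True)
go('tin',np.array(D[1][0]),[.49,-.306,.03],-5,[.48,-.25,.07])
h=ik([.52,.138,.18],toolR(0,179),6,q0=np.array([-.2,.5,0,1.7,0,.9,0]))[0]; print(h.round(2))
go('ca',h,[.52,.138,.03],180,[.5,.138,.07])
E
python3 scan2.py
```

```text
[ 1.49  0.46 -0.89  2.09 -1.08  0.19  0.15] 0.09334949170573367 0.059316305018302776Traceback (most recent call last):
  File "scan2.py", line 16, in <module>
    go('tin',np.array(D[1][0]),[.49,-.306,.03],-5,[.48,-.25,.07])
    ~~^^^^^^^^^^^^^^^^^^^^^^^^^^^^^^^^^^^^^^^^^^^^^^^^^^^^^^^^^^^
  File "scan2.py", line 7, in go
    print(n,'lean',lean,q1.round(2),a.round(3),b.round(3))
                                               ^^^^^^^
AttributeError: 'float' object has no attribute 'round'
```

```bash
sed -i "s/a.round(3),b.round(3))/round(a,3),round(b,3))/" scan2.py; time python3 scan2.py
```

```text
[ 1.49  0.46 -0.89  2.09 -1.08  0.19  0.15] 0.09334949170573367 0.059316305018302776
tin lean 20 [ 0.37  0.69  0.04  1.53  0.09  1.25 -1.29] 0.0 0.0
-180 yaw fails [-0.06  0.63  1.38  2.36 -1.24  1.07 -2.49]
-150 yaw fails [-0.13  0.69  1.09  2.09 -1.2   1.06 -2.5 ]
-120 [-0.79  1.92  1.39  2.21 -1.11  0.75 -2.5 ] 0.161 0.188 0.107 elbow/wrist z 0.14 0.2
-90 [-1.03  1.95  1.39  2.09 -1.13  0.61 -2.51] 0.013 0.0 0.0 elbow/wrist z 0.13 0.18
-60 [-1.26  1.44  1.38  2.25 -0.72  0.19 -2.45] 0.082 0.21 0.082 elbow/wrist z 0.39 0.33
-30 [-0.18 -0.2   0.66  2.16  0.32  0.22 -1.8 ] 0.313 0.41 0.305 elbow/wrist z 0.84 0.66
0 [ 2.07  0.83 -1.5   2.13 -0.19  0.2  -0.42] 0.144 0.288 0.174 elbow/wrist z 0.68 0.48
30 [ 1.75  1.41 -1.11  2.08 -0.47  0.23  0.64] 0.0 0.0 0.0 elbow/wrist z 0.41 0.18
60 [ 1.4   1.22 -0.78  1.71 -0.48  0.95  0.73] 0.0 0.0 0.0 elbow/wrist z 0.5 0.18
90 [ 1.12  1.26 -0.64  1.35 -0.29  1.48  0.76] 0.0 0.0 0.0 elbow/wrist z 0.48 0.18
120 [ 0.86  1.33 -0.56  1.06 -0.1   1.89  0.91] 0.008 0.0 0.0 elbow/wrist z 0.45 0.18
150 [ 0.43  1.25  0.12  1.19 -0.06  1.91  1.66] 0.039 0.0
[... 464 characters left out ...]
 elbow/wrist z 0.54 0.18
-60 yaw fails [ 0.59  1.06 -1.48  1.92  0.85  1.11  2.47]
-30 yaw fails [ 0.38  1.08 -1.47  2.19  0.98  1.05  2.48]
0 [-2.25  1.35  1.42  2.27 -0.58  0.18 -2.48] 0.146 0.313 0.142 elbow/wrist z 0.44 0.37
30 [ 1.69  0.86 -1.5   2.33 -1.16  0.2   0.66] 0.134 0.325 0.121 elbow/wrist z 0.67 0.43
60 [ 1.11  1.37 -1.05  2.17 -1.24  0.21  1.38] 0.025 0.058 0.033 elbow/wrist z 0.43 0.18
90 [ 0.41  1.04 -0.29  1.94 -1.17  1.04  1.29] 0.0 0.0 0.0 elbow/wrist z 0.59 0.18
120 [ 0.23  1.11 -0.22  1.58 -0.74  1.39  1.08] 0.0 0.0 0.0 elbow/wrist z 0.55 0.18
150 [ 0.04  1.21 -0.2   1.27 -0.44  1.73  1.1 ] 0.0 0.0 0.0 elbow/wrist z 0.51 0.18
real	0m23.390s
user	0m23.850s
sys	0m0.188s
```

```bash
cat >> h.py <<'E'
from scipy.spatial.transform import Rotation as Ro
from fk import toolR
def to(p,tilt,phi,flip=0,st=None):
    "print the one-step-per-row constants: turn in place, then shift in target axes (and in present axes)"
    s=bot.observe() if st is None else st
    R0=Ro.from_euler('xyz',s['tool_rot']).as_matrix(); R1=toolR(tilt,phi,flip)
    rv=Ro.from_matrix(R0.T@R1).as_rotvec()/.15; d=np.array(p)-s['position']
    print('turn units',rv.round(2),'| shift units before turn',(R0.T@d/.025).round(2),'after turn',(R1.T@d/.025).round(2), '| world mm',(d*1e3).round(1))
E
python3 -c "
from h import *
to([.4825,-.307,.12],-20,-5.2)"
```

```text
turn units [-0.67 -7.38  0.34] | shift units before turn [-3.83  0.09  2.46] after turn [ 0.49 -0.2   4.52] | world mm [ -26.5    7.5 -110.4]
```

Request:
play_rows([
  [[0,0,0],[-0.08,-0.82,0.04],-1],
  [[0,0,0],[-0.08,-0.82,0.04],-1],
  [[0,0,0],[-0.08,-0.82,0.04],-1],
  [[0,0,0],[-0.08,-0.82,0.04],-1],
  [[0,0,0],[-0.08,-0.82,0.04],-1],
  [[0,0,0],[-0.08,-0.82,0.04],-1],
  [[0,0,0],[-0.08,-0.82,0.04],-1],
  [[0,0,0],[-0.08,-0.82,0.04],-1],
  [[0,0,0],[-0.08,-0.82,0.04],-1],
  [[0.1,-0.04,0.9],[0,0,0],-1],
  [[0.1,-0.04,0.9],[0,0,0],-1],
  [[0.1,-0.04,0.9],[0,0,0],-1],
  [[0.1,-0.04,0.9],[0,0,0],-1],
  [[0.1,-0.04,0.9],[0,0,0],-1],
  [[0,0,0],[0,0,0],-1],
])

```text
clock: 6.9
position: [0.5133, -0.298, 0.1058]
tool_rot: [-3.109, 0.139, -0.064]
force: [0.3, 0.2, -0.9]
grip_width: 0.0854
finger_force: 0.0
```

```bash
python3 -c "
from h import *
print(bot.observe()['qpos'].round(2))
f=grab_frame('wrist');save(f,'w1');np.savez('w1',c=cloud(f),rgb=f['pixels'])
c=cloud(f);H=hsv(f['pixels']);Z=c[...,2]
m=biggest((Z>.022)&(Z<.04)); print(m.sum(),*rect(c[m]),Z[m].mean())
g=biggest((H[...,0]>60)&(H[...,0]<90)&(H[...,1]>120)&(Z>.02)); print(g.sum(),*rect(c[g]))
to([.4825,-.307,.021],-20,-5.2)"
```

```text
[ 0.24  0.73  0.27  1.69 -0.2   0.9  -1.04]
5588 [ 484.8 -306.8] [102.1  42.7] 173.7 0.029303424902172626
1745 [ 469.4 -305.1] [40.8 34.7] 83.0
turn units [-0.17 -1.41  0.19] | shift units before turn [-0.74  0.53  3.55] after turn [0.03 0.45 3.64] | world mm [-31.2  -8.4 -85.8]
```

View pics/w1.png

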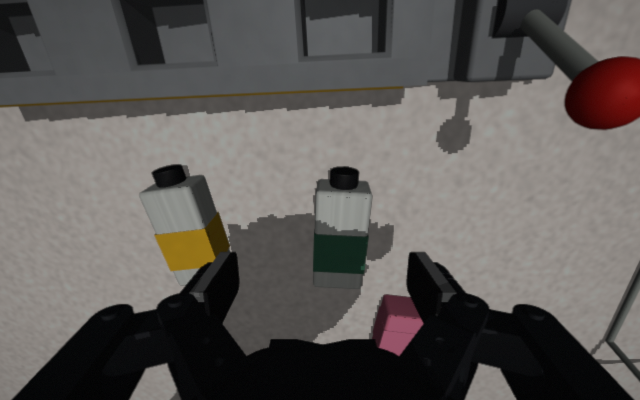

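The wrist view shows the green tin at (343,230) between the jaws' line, the yellow tin at (185,225), and the pink tin at (400,330), which is clear of the fingers' path in x.

Request:
play_rows([
  [[0,0,0],[-0.09,-0.7,0.1],-1],
  [[0,0,0],[-0.09,-0.7,0.1],-1],
  [[0.01,0.09,0.73],[0,0,0],-1],
  [[0.01,0.09,0.73],[0,0,0],-1],
  [[0.01,0.09,0.73],[0,0,0],-1],
  [[0.01,0.09,0.73],[0,0,0],-1],
  [[0.01,0.09,0.7],[0,0,0],-1],
  [[0,0,0],[0,0,0],-1],
  [[0,0,0],[0,0,0],-1],
])

```text
clock: 8.07
position: [0.4828, -0.3082, 0.0207]
tool_rot: [-3.142, 0.346, -0.095]
force: [-0.7, -0.1, 0.9]
grip_width: 0.0854
finger_force: 0.0
```

```bash
python3 -c "
from h import *
to([.4835,-.307,.021],-20,-5.5)"
```

```text
turn units [ 0.   -0.02  0.01] | shift units before turn [ 0.02 -0.05 -0.02] after turn [ 0.02 -0.05 -0.02] | world mm [0.7 1.2 0.3]
```

Request:
play_rows([
  [[0,0,0],[0,0,0],1],
  [[0,0,0],[0,0,0],1],
  [[0,0,0],[0,0,0],1],
  [[0,0,0],[0,0,0],1],
  [[0,0,0],[0,0,0],1],
  [[0,0,0],[0,0,0],1],
  [[-0.3,0,-0.81],[0,0,0],1],
  [[-0.3,0,-0.81],[0,0,0],1],
  [[-0.3,0,-0.81],[0,0,0],1],
  [[-0.3,0,-0.81],[0,0,0],1],
  [[-0.3,0,-0.81],[0,0,0],1],
  [[-0.3,0,-0.81],[0,0,0],1],
  [[0,0,0],[0,0,0],1],
], newtons=40)

```text
clock: 9.7
position: [0.482, -0.3084, 0.1518]
tool_rot: [3.141, 0.344, -0.095]
force: [0.6, -0.4, -1.1]
grip_width: 0.0414
finger_force: 40.6
```

Request:
play_rows([
  [[0,0,0],[-0.315,0,-0.866],1],
  [[0,0,0],[-0.315,0,-0.866],1],
  [[0,0,0],[-0.315,0,-0.866],1],
  [[0,0,0],[-0.315,0,-0.866],1],
  [[0,0,0],[-0.315,0,-0.866],1],
  [[0,0,0],[-0.315,0,-0.866],1],
  [[0,0,0],[-0.315,0,-0.866],1],
  [[0,0,0],[-0.315,0,-0.866],1],
  [[0,0,0],[-0.315,0,-0.866],1],
  [[0,0,0],[-0.315,0,-0.866],1],
  [[0,0,0],[-0.315,0,-0.866],1],
  [[0,0,0],[-0.315,0,-0.866],1],
  [[0,0,0],[0,0,0],1],
])

```text
clock: 11.32
position: [0.4806, -0.308, 0.1498]
tool_rot: [3.14, 0.348, 1.563]
force: [0.2, -0.7, -0.5]
grip_width: 0.0412
finger_force: 46.9
```

```bash
python3 -c "
from h import *
print(bot.observe()['qpos'].round(2))
to([.46,-.27,.14],70,90)"
```

```text
[ 0.2   0.52  0.11  1.98  0.51  0.6  -0.13]
turn units [ 0.03 10.47 -0.05] | shift units before turn [ 1.56 -0.84 -0.15] after turn [ 0.15 -0.82  1.56] | world mm [-20.6  38.   -9.8]
```

Request:
play_rows([
  [[0,0,0],[0,0.95,0],1],
  [[0,0,0],[0,0.95,0],1],
  [[0,0,0],[0,0.95,0],1],
  [[0,0,0],[0,0.95,0],1],
  [[0,0,0],[0,0.95,0],1],
  [[0,0,0],[0,0.95,0],1],
  [[0,0,0],[0,0.95,0],1],
  [[0,0,0],[0,0.95,0],1],
  [[0,0,0],[0,0.95,0],1],
  [[0,0,0],[0,0.95,0],1],
  [[0,0,0],[0,0.95,0],1],
  [[0.08,-0.4,0.78],[0,0,0],1],
  [[0.08,-0.4,0.78],[0,0,0],1],
  [[0,0,0],[0,0,0],1],
  [[0,0,0],[0,0,0],1],
])

```text
clock: 13.2
position: [0.462, -0.2706, 0.1397]
tool_rot: [-3.142, -1.211, 1.563]
force: [0.5, -0.2, -0.2]
grip_width: 0.0413
finger_force: 46.9
```

```bash
python3 -c "
from h import *
print(bot.observe()['qpos'].round(2))
f=grab_frame('side');save(f,'s2');c=cloud(f);H=hsv(f['pixels']);Z=c[...,2]
g=(H[...,0]>60)&(H[...,0]<90)&(H[...,1]>120)&(Z>.02)&(c[...,0]>.38)&(c[...,0]<.55)&(c[...,1]>-.35)&(c[...,1]<-.15); g=biggest(g); print(g.sum(),np.nanpercentile(c[g],[2,50,98],axis=0).round(3))
to([.46,-.27,.0515],70,90)"
```

```text
[ 1.08  1.11 -0.49  1.39 -0.43  1.57  0.83]
80 [[ 0.45  -0.282  0.111]
 [ 0.469 -0.28   0.13 ]
 [ 0.484 -0.279  0.14 ]]
turn units [ 0.05  0.07 -0.02] | shift units before turn [-3.29 -0.08  1.27] after turn [-3.31 -0.08  1.23] | world mm [ -2.    0.6 -88.2]
```

View pics/s2.png

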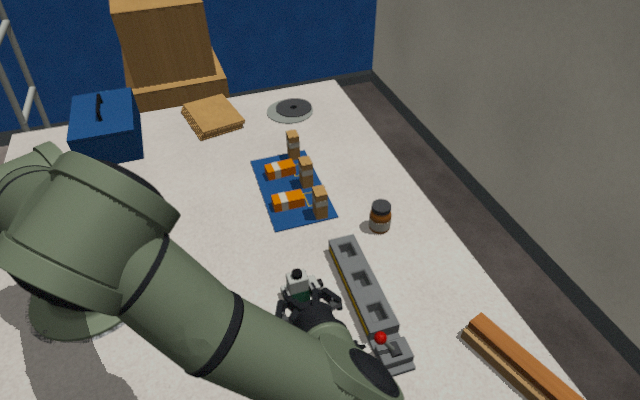

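The side view shows the green tin held upright, cap up, at (297,283), and the arm clear of the lever. Lowering now.

Request:
play_rows([
  [[-0.66,-0.02,0.25],[0,0.07,0],1],
  [[-0.66,-0.02,0.25],[0,0,0],1],
  [[-0.66,-0.02,0.25],[0,0,0],1],
  [[-0.66,-0.02,0.25],[0,0,0],1],
  [[-0.64,-0.02,0.24],[0,0,0],1],
  [[0,0,0],[0,0,0],1],
  [[0,0,0],[0,0,0],1],
])

```text
clock: 14.12
position: [0.4592, -0.2692, 0.0518]
tool_rot: [3.138, -1.221, 1.567]
force: [-1.1, -0.2, -0.5]
grip_width: 0.041
finger_force: 47.1
```

Request:
play_rows([
  [[-0.04,0,0.014],[0,0,0],1],
  [[0,0,0],[0,0,0],1],
  [[0,0,0],[0,0,0],1],
])

```text
clock: 14.5
position: [0.4592, -0.2692, 0.0511]
tool_rot: [3.138, -1.221, 1.567]
force: [-0.4, -0.1, -1.9]
grip_width: 0.0411
finger_force: 47.1
```

Request:
play_rows([
  [[-0.04,0,0.014],[0,0,0],1],
  [[0,0,0],[0,0,0],1],
  [[0,0,0],[0,0,0],1],
])

```text
clock: 14.88
position: [0.4591, -0.2692, 0.05]
tool_rot: [3.138, -1.221, 1.567]
force: [-0.2, -0.6, -0.4]
grip_width: 0.0411
finger_force: 47.1
```

Request:
play_rows([
  [[-0.04,0,0.014],[0,0,0],1],
  [[0,0,0],[0,0,0],1],
  [[0,0,0],[0,0,0],1],
])

```text
clock: 15.25
position: [0.4592, -0.2692, 0.0495]
tool_rot: [3.137, -1.222, 1.568]
force: [-0.4, -1.7, 5.9]
grip_width: 0.0412
finger_force: 47.6
```

Request:
play_rows([
  [[0,0,0],[0,0,0],-0.2],
  [[0,0,0],[0,0,0],-0.5],
  [[0,0,0],[0,0,0],-1],
  [[0,0,0],[0,0,0],-1],
  [[0,0,-0.5],[0,0,0],-1],
  [[0,0,-1],[0,0,0],-1],
  [[0,0,-1],[0,0,0],-1],
  [[0,0,-1],[0,0,0],-1],
  [[0.9,0,-0.4],[0,0,0],-1],
  [[0.9,0,-0.4],[0,0,0],-1],
  [[0.9,0,-0.4],[0,0,0],-1],
  [[0.9,0,-0.4],[0,0,0],-1],
  [[0.9,0,-0.4],[0,0,0],-1],
  [[0,0,0],[0,0,0],-1],
])

```text
clock: 17.0
position: [0.4587, -0.3604, 0.2041]
tool_rot: [3.133, -1.219, 1.572]
force: [-0.3, 0.6, 0.0]
grip_width: 0.0854
finger_force: 0.0
```

```bash
python3 -c "
from h import *
print(bot.observe()['qpos'].round(2))
f=grab_frame('top');save(f,'t2');c=cloud(f);Z=c[...,2]
g=biggest((Z>.085)&(Z<.096)&(abs(c[...,0]-.46)<.06)&(abs(c[...,1]+.27)<.06)); print(g.sum(),*rect(c[g]))
g=(Z>.097)&(Z<.11)&(abs(c[...,0]-.46)<.06)&(abs(c[...,1]+.27)<.06); print(g.sum(),c[g].mean(0))
for r in regions_of('tin_a','top'): print(r['p'],r['box'])
to([.46,-.265,.19],0,90)"
```

```text
[ 1.11  1.11 -0.47  1.15 -0.43  1.82  0.77]
139 [ 458.9 -262.2] [39.5 29.4] 0.9
63 [ 0.45950788 -0.26240816  0.10170968]
0.78 [354.8, 229.3, 376.8, 265.5]
0.68 [391.5, 248.2, 411.5, 268.9]
0.56 [427.5, 282.9, 447.1, 326.3]
turn units [ 0.03 -8.14 -0.04] | shift units before turn [0.85 0.04 3.73] after turn [3.79 0.07 0.48] | world mm [  1.8  94.8 -11.9]
```

View pics/t2.png

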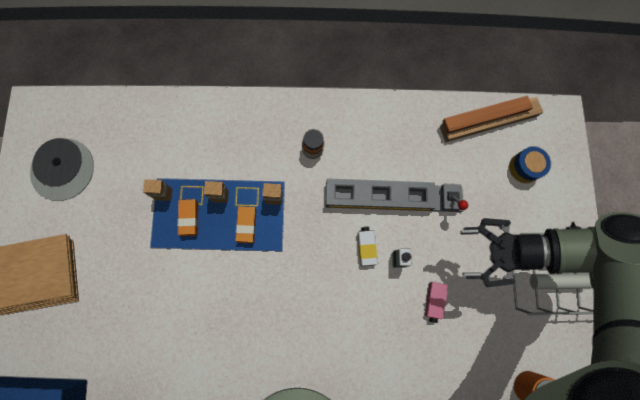

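The top view shows the green tin standing at (402,257), with nothing else disturbed. I'll regrasp it from above.

Request:
play_rows([
  [[0,0,0],[0,-0.905,0],-1],
  [[0,0,0],[0,-0.905,0],-1],
  [[0,0,0],[0,-0.905,0],-1],
  [[0,0,0],[0,-0.905,0],-1],
  [[0,0,0],[0,-0.905,0],-1],
  [[0,0,0],[0,-0.905,0],-1],
  [[0,0,0],[0,-0.905,0],-1],
  [[0,0,0],[0,-0.905,0],-1],
  [[0,0,0],[0,-0.905,0],-1],
  [[0.78,0.01,0.1],[0,0,0],-1],
  [[0.78,0.01,0.1],[0,0,0],-1],
  [[0.78,0.01,0.1],[0,0,0],-1],
  [[0.78,0.01,0.1],[0,0,0],-1],
  [[0.78,0.01,0.1],[0,0,0],-1],
  [[0,0,0],[0,0,0],-1],
])

```text
clock: 18.98
position: [0.4605, -0.2607, 0.189]
tool_rot: [3.141, -0.0, 1.566]
force: [-0.5, 0.2, 0.0]
grip_width: 0.0853
finger_force: 0.0
```

```bash
python3 -c "
from h import *
print(bot.observe()['qpos'].round(2))
to([.459,-.2623,.072],0,90.5)"
```

```text
[ 0.59  0.45 -0.25  1.9   0.15  0.81  0.26]
turn units [ 0.   -0.   -0.09] | shift units before turn [-0.07 -0.06  4.68] after turn [-0.06 -0.06  4.68] | world mm [  -1.5   -1.6 -117. ]
```

Request:
play_rows([
  [[-0.01,-0.01,0.78],[0,0,-0.09],-1],
  [[-0.01,-0.01,0.78],[0,0,0],-1],
  [[-0.01,-0.01,0.78],[0,0,0],-1],
  [[-0.01,-0.01,0.78],[0,0,0],-1],
  [[-0.01,-0.01,0.78],[0,0,0],-1],
  [[-0.01,-0.01,0.78],[0,0,0],-1],
  [[0,0,0],[0,0,0],-1],
  [[0,0,0],[0,0,0],1],
  [[0,0,0],[0,0,0],1],
  [[0,0,0],[0,0,0],1],
  [[0,0,0],[0,0,0],1],
  [[0,0,0],[0,0,0],1],
  [[0,0,0],[0,0,0],1],
  [[0,0,-1],[0,0,0],1],
  [[0,0,-1],[0,0,0],1],
  [[0,0,-1],[0,0,0],1],
  [[0,0,0],[0,0,0],1],
])

```text
clock: 21.1
position: [0.4596, -0.2644, 0.149]
tool_rot: [3.138, 0.002, 1.577]
force: [-0.2, -1.4, -0.4]
grip_width: 0.0416
finger_force: 41.0
```

```bash
python3 -c "
from h import *
print(bot.observe()['qpos'].round(2))
f=grab_frame('top');c=cloud(f);Z=c[...,2]
g=(Z>.165)&(Z<.19)&(abs(c[...,0]-.46)<.05)&(abs(c[...,1]+.262)<.05); print(g.sum())
to([.6293,-.3153,.147],0,-1.3)"
```

```text
[ 0.59  0.51 -0.24  1.93  0.18  0.72  0.25]
86
turn units [ 2.000e-02 -1.000e-02  1.066e+01] | shift units before turn [-2.09  6.8   0.05] after turn [6.85 1.89 0.03] | world mm [170.2 -51.1  -0.8]
```

Request:
play_rows([
  [[0,0,0],[0,0,0.97],1],
  [[0,0,0],[0,0,0.97],1],
  [[0,0,0],[0,0,0.97],1],
  [[0,0,0],[0,0,0.97],1],
  [[0,0,0],[0,0,0.97],1],
  [[0,0,0],[0,0,0.97],1],
  [[0,0,0],[0,0,0.97],1],
  [[0,0,0],[0,0,0.97],1],
  [[0,0,0],[0,0,0.97],1],
  [[0,0,0],[0,0,0.97],1],
  [[0,0,0],[0,0,0.97],1],
  [[0.97,0.27,0],[0,0,0],1],
  [[0.97,0.27,0],[0,0,0],1],
  [[0.97,0.27,0],[0,0,0],1],
  [[0.97,0.27,0],[0,0,0],1],
  [[0.97,0.27,0],[0,0,0],1],
  [[0.97,0.27,0],[0,0,0],1],
  [[0.97,0.27,0],[0,0,0],1],
  [[0,0,0],[0,0,0],1],
  [[0,0,0],[0,0,0],1],
])

```text
clock: 23.65
position: [0.6266, -0.315, 0.1463]
tool_rot: [3.141, 0.001, -0.023]
force: [-0.5, 0.3, -0.7]
grip_width: 0.0412
finger_force: 41.0
```

```bash
python3 -c "
from h import *
print(bot.observe()['qpos'].round(2))
f=grab_frame('wrist');save(f,'w2');c=cloud(f);Z=c[...,2]
for lo,hi in ((.038,.048),(.003,.02)):
  m=(Z>lo)&(Z<hi)&(c[...,0]>.59)&(c[...,0]<.68)&(c[...,1]<-.06)&(c[...,1]>-.37); print(lo,m.sum())
  if m.sum()>20:
    m=biggest(m);print(m.sum(),*rect(c[m]),Z[m].mean())
to([.6273,-.3153,.147],0,-1.3)"
```

```text
[ 0.27  0.76  0.19  1.46 -0.16  0.94 -1.09]
0.038 19495
19495 [ 631.2 -215.1] [292.   70.9] 88.6 0.04261045891056959
0.003 4243
1331 [ 628.3 -211.7] [39.3 29.3] 87.7 0.009384940621256105
turn units [ 0.    0.   -0.01] | shift units before turn [ 0.03  0.01 -0.01] after turn [ 0.03  0.01 -0.01] | world mm [ 0.7 -0.3  0.3]
```

View pics/w2.png

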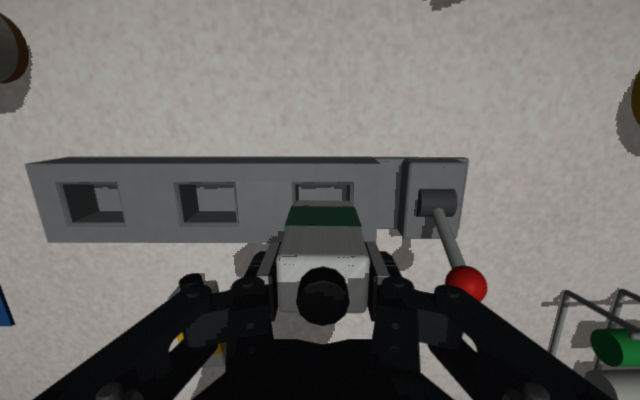

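```bash
python3 -c "
from h import *
for n in ('wrist','top','side'):
  f=grab_frame(n);c=cloud(f);Z=c[...,2];H=hsv(f['pixels'])
  b=(abs(c[...,0]-.629)<.05)&(abs(c[...,1]+.315)<.05)
  m=b&(Z>.172)&(Z<.18);print(n,'cap',m.sum(),np.nanmean(c[m],0).round(4), np.percentile(c[m],[1,99],axis=0).round(4) if m.sum() else '')
  m=b&(Z>.158)&(Z<.168)&(H[...,2]>110);print('top',m.sum(),*(rect(c[m]) if m.sum()>5 else ''))
  m=b&(Z>.08)&(Z<.15)&(H[...,0]>60)&(H[...,0]<90)&(H[...,1]>100);print('band',m.sum(),np.percentile(c[m],[1,50,99],axis=0).round(4) if m.sum() else '')
"
```

```text
wrist cap 2933 [ 0.6309 -0.3142  0.1756] [[ 0.6181 -0.3553  0.1721]
 [ 0.6411 -0.2729  0.1799]]
top 1657 [ 628.8 -313.7] [40.1 28.3] 85.3
band 1282 [[ 0.6419 -0.3347  0.094 ]
 [ 0.6429 -0.3141  0.1131]
 [ 0.6438 -0.2941  0.1276]]
top cap 15 [ 0.6181 -0.3012  0.1767] [[ 0.6162 -0.3204  0.1728]
 [ 0.6209 -0.2781  0.1794]]
top 0
band 30 [[ 0.612  -0.3308  0.0992]
 [ 0.6131 -0.3067  0.1098]
 [ 0.627  -0.2918  0.1207]]
side cap 32 [ 0.6192 -0.3119  0.1758] [[ 0.614  -0.3494  0.1722]
 [ 0.6263 -0.2864  0.1798]]
top 15 [ 622.9 -313.3] [32.5 22.2] 106.4
band 141 [[ 0.6119 -0.3441  0.0955]
 [ 0.6188 -0.3357  0.1113]
 [ 0.6405 -0.3006  0.135 ]]
```

Request:
play_rows([
  [[0.02,-0.04,0.5],[0,0,0],1],
  [[0,0,0.5],[0,0,0],1],
  [[0,0,0.2],[0,0,0],1],
  [[0,0,0.2],[0,0,0],1],
  [[0,0,0.2],[0,0,0],1],
  [[0,0,0],[0,0,0],1],
])

```text
clock: 24.6
position: [0.6279, -0.3141, 0.107]
tool_rot: [3.141, -0.001, -0.023]
force: [1.0, -0.6, -0.7]
grip_width: 0.0413
finger_force: 41.0
```

Request:
play_rows([
  [[0,0,0.2],[0,0,0],1],
  [[0,0,0.2],[0,0,0],1],
  [[0,0,0.2],[0,0,0],1],
  [[0,0,0.2],[0,0,0],1],
  [[0,0,0],[0,0,0],1],
])

```text
clock: 25.22
position: [0.6278, -0.314, 0.0868]
tool_rot: [3.141, -0.0, -0.023]
force: [0.0, 0.1, -1.0]
grip_width: 0.0415
finger_force: 41.0
```

Going in freely. Lower to the floor.

Request:
play_rows([
  [[0,0,0.16],[0,0,0],1],
  [[0,0,0.08],[0,0,0],1],
  [[0,0,0],[0,0,0],1],
  [[0,0,0],[0,0,0],1],
])

```text
clock: 25.72
position: [0.628, -0.3141, 0.0814]
tool_rot: [3.141, -0.001, -0.023]
force: [-0.2, -0.4, -0.7]
grip_width: 0.0415
finger_force: 41.2
```

Request:
play_rows([
  [[0,0,0.06],[0,0,0],1],
  [[0,0,0],[0,0,0],0],
  [[0,0,0],[0,0,0],-0.4],
  [[0,0,0],[0,0,0],-1],
  [[0,0,0],[0,0,0],-1],
  [[0,0,-0.6],[0,0,0],-1],
  [[0,0,-1],[0,0,0],-1],
  [[0,0,-1],[0,0,0],-1],
  [[0,0,-1],[0,0,0],-1],
  [[0,0,-1],[0,0,0],-1],
  [[0,0,0],[0,0,0],-1],
])

```text
clock: 27.1
position: [0.6288, -0.3147, 0.198]
tool_rot: [3.14, -0.005, -0.023]
force: [0.3, 0.2, -0.1]
grip_width: 0.0852
finger_force: 0.0
```

```bash
python3 -c "
from h import *
for n in ('wrist','top'):
  f=grab_frame(n);c=cloud(f);Z=c[...,2];H=hsv(f['pixels'])
  m=(Z>.092)&(Z<.104)&(abs(c[...,0]-.629)<.04)&(abs(c[...,1]+.315)<.04);print(n,'top',m.sum(),*(rect(c[m]) if m.sum()>5 else ''),Z[m].mean() if m.sum() else '')
  m=(Z>.022)&(Z<.04)&(abs(c[...,0]-.49)<.09)&(abs(c[...,1]+.19)<.09)
  if m.sum()>20: m=biggest(m);print(n,'tin_c',m.sum(),*rect(c[m]))
print(bot.observe()['qpos'].round(2))
"
```

```text
wrist top 1134 [ 630.2 -313.2] [42.  29.6] 87.7 0.09733478467502069
wrist tin_c 342 [ 467.  -195.4] [45.1 16.8] 3.6
top top 124 [ 630.  -313.4] [43.8 31.3] 87.8 0.09732743578146698
top tin_c 539 [ 493.1 -181.8] [100.8  43.4] 5.0
[ 0.26  0.71  0.2   1.43 -0.15  1.02 -1.1 ]
```

```bash
python3 -c "
from h import *
to([.4925,-.1817,.12],-20,5)"
```

```text
turn units [-0.12 -2.34 -0.73] | shift units before turn [-5.54 -5.17  3.  ] after turn [-3.61 -5.75  4.52] | world mm [-135.4  132.3  -75.4]
```

Request:
play_rows([
  [[0,0,0],[-0.04,-0.78,-0.24],-1],
  [[0,0,0],[-0.04,-0.78,-0.24],-1],
  [[0,0,0],[-0.04,-0.78,-0.24],-1],
  [[-0.45,-0.72,0.565],[0,0,0],-1],
  [[-0.45,-0.72,0.565],[0,0,0],-1],
  [[-0.45,-0.72,0.565],[0,0,0],-1],
  [[-0.45,-0.72,0.565],[0,0,0],-1],
  [[-0.45,-0.72,0.565],[0,0,0],-1],
  [[-0.45,-0.72,0.565],[0,0,0],-1],
  [[-0.45,-0.72,0.565],[0,0,0],-1],
  [[-0.45,-0.72,0.565],[0,0,0],-1],
  [[0,0,0],[0,0,0],-1],
])

```text
clock: 28.7
position: [0.4915, -0.1799, 0.119]
tool_rot: [-3.14, 0.352, 0.087]
force: [0.9, 0.1, 0.1]
grip_width: 0.0853
finger_force: 0.0
```

```bash
python3 -c "
from h import *
f=grab_frame('wrist');c=cloud(f);Z=c[...,2]
m=(Z>.022)&(Z<.04)&(c[...,0]>.4)&(c[...,0]<.58)&(abs(c[...,1]+.18)<.12)
m=biggest(m);print('tin_c',m.sum(),*rect(c[m]))
print(bot.observe()['qpos'].round(2))
to([.4925,-.1817,.021],-20,5)"
```

```text
tin_c 6240 [ 494.4 -179.7] [101.7  42.6] 4.7
[ 0.04  0.71  0.22  1.72 -0.04  1.06 -1.23]
turn units [-0.01  0.01 -0.  ] | shift units before turn [1.35 0.04 3.7 ] after turn [1.35 0.04 3.7 ] | world mm [  0.1  -0.9 -98.4]
```

Request:
play_rows([
  [[0.27,0.01,0.74],[0,0,0],-1],
  [[0.27,0.01,0.74],[0,0,0],-1],
  [[0.27,0,0.74],[0,0,0],-1],
  [[0.27,0,0.74],[0,0,0],-1],
  [[0.27,0,0.74],[0,0,0],-1],
  [[0,0,0],[0,0,0],-1],
  [[0,0,0],[0,0,0],1],
  [[0,0,0],[0,0,0],1],
  [[0,0,0],[0,0,0],1],
  [[0,0,0],[0,0,0],1],
  [[0,0,0],[0,0,0],1],
  [[0,0,0],[0,0,0],1],
  [[-0.3,0,-0.81],[0,0,0],1],
  [[-0.3,0,-0.81],[0,0,0],1],
  [[-0.3,0,-0.81],[0,0,0],1],
  [[-0.3,0,-0.81],[0,0,0],1],
  [[-0.3,0,-0.81],[0,0,0],1],
  [[-0.3,0,-0.81],[0,0,0],1],
  [[0,0,0],[0,0,0],1],
])

```text
clock: 31.12
position: [0.4929, -0.1819, 0.1531]
tool_rot: [3.141, 0.347, 0.085]
force: [0.4, -1.0, -2.2]
grip_width: 0.0409
finger_force: 40.7
```

```bash
python3 -c "
from h import *
s=bot.observe();print(s['qpos'].round(2))
to([.46,-.2,.15],-20,90)
from fk import *
q=s['qpos']
q2,a,b=follow(q,s['position'],toolR(-20,47),15);q2,a,b=follow(q2,s['position'],toolR(-20,90),15);print(q2.round(2),a,b)
q3,a,b=follow(q2,np.array([.46,-.2,.14]),toolR(70,90));print(q3.round(2),a,b)
q3,a,b=follow(q3,np.array([.46,-.2,.05]),toolR(70,90));print(q3.round(2),a,b)"
```

```text
[ 0.03  0.66  0.23  1.71 -0.03  1.12 -1.23]
turn units [-3.38 -0.01 -9.31] | shift units before turn [-1.25  0.61  0.58] after turn [-0.64 -1.32  0.36] | world mm [-32.9 -18.1  -3.1]
[ 0.02  0.49  0.02  2.03  0.55  0.69 -0.41] 1.530123832639058e-08 4.239753604707518e-08
[ 1.1   1.08 -0.6   1.55 -0.42  1.43  0.8 ] 2.8262688792726713e-08 5.019228819328689e-08
[ 1.08  1.22 -0.56  1.5  -0.37  1.36  0.86] 5.646600121785936e-10 1.9288003526757712e-10
```

Request:
play_rows([
  [[0,0,0],[-0.31,0,-0.85],1],
  [[0,0,0],[-0.31,0,-0.85],1],
  [[0,0,0],[-0.31,0,-0.85],1],
  [[0,0,0],[-0.31,0,-0.85],1],
  [[0,0,0],[-0.31,0,-0.85],1],
  [[0,0,0],[-0.31,0,-0.85],1],
  [[0,0,0],[-0.31,0,-0.85],1],
  [[0,0,0],[-0.31,0,-0.85],1],
  [[0,0,0],[-0.31,0,-0.85],1],
  [[0,0,0],[-0.31,0,-0.85],1],
  [[0,0,0],[-0.31,0,-0.85],1],
  [[-0.32,-0.66,0.18],[0,0,0],1],
  [[-0.32,-0.66,0.18],[0,0,0],1],
  [[0,0,0],[0,0,0],1],
])

```text
clock: 32.88
position: [0.4579, -0.2009, 0.1478]
tool_rot: [-3.14, 0.35, 1.577]
force: [0.6, 0.3, -1.4]
grip_width: 0.0411
finger_force: 40.7
```

Request:
play_rows([
  [[0,0,0],[0,0.95,0],1],
  [[0,0,0],[0,0.95,0],1],
  [[0,0,0],[0,0.95,0],1],
  [[0,0,0],[0,0.95,0],1],
  [[0,0,0],[0,0.95,0],1],
  [[0,0,0],[0,0.95,0],1],
  [[0,0,0],[0,0.95,0],1],
  [[0,0,0],[0,0.95,0],1],
  [[0,0,0],[0,0.95,0],1],
  [[0,0,0],[0,0.95,0],1],
  [[0,0,0],[0,0.95,0],1],
  [[0,0,0],[0,0,0],1],
  [[0,0,0],[0,0,0],1],
])

```text
clock: 34.5
position: [0.4594, -0.1998, 0.1478]
tool_rot: [-3.137, -1.201, 1.574]
force: [-0.6, 0.1, -1.4]
grip_width: 0.041
finger_force: 40.8
```

```bash
python3 -c "
from h import *
s=bot.observe();print(s['qpos'].round(2))
to([.46,-.2,.052],70,90)
f=grab_frame('side');c=cloud(f);H=hsv(f['pixels']);Z=c[...,2]
g=(H[...,0]>20)&(H[...,0]<32)&(H[...,1]>120)&(Z>.04)&(c[...,0]>.38)&(c[...,0]<.55)&(c[...,1]>-.3)&(c[...,1]<-.1); g=biggest(g); print(g.sum(),np.nanpercentile(c[g],[2,50,98],axis=0).round(3))
"
```

```text
[ 1.08  1.05 -0.58  1.55 -0.43  1.43  0.81]
turn units [-0.05  0.14  0.01] | shift units before turn [-3.58  0.03  1.38] after turn [-3.6   0.03  1.3 ] | world mm [  0.6  -0.2 -95.8]
110 [[ 0.446 -0.212  0.125]
 [ 0.467 -0.209  0.14 ]
 [ 0.481 -0.207  0.152]]
```

Request:
play_rows([
  [[-0.72,0,0.26],[0,0.14,0],1],
  [[-0.72,0,0.26],[0,0,0],1],
  [[-0.72,0,0.26],[0,0,0],1],
  [[-0.72,0,0.26],[0,0,0],1],
  [[-0.72,0,0.26],[0,0,0],1],
  [[0,0,0],[0,0,0],1],
  [[-0.04,0,0.014],[0,0,0],1],
  [[0,0,0],[0,0,0],1],
])

```text
clock: 35.55
position: [0.4587, -0.2005, 0.0507]
tool_rot: [-3.135, -1.225, 1.571]
force: [0.5, -1.0, -0.3]
grip_width: 0.0415
finger_force: 40.9
```

Request:
play_rows([
  [[-0.04,0,0.014],[0,0,0],1],
  [[0,0,0],[0,0,0],1],
  [[0,0,0],[0,0,0],1],
])

```text
clock: 35.92
position: [0.4587, -0.2004, 0.0496]
tool_rot: [-3.134, -1.225, 1.571]
force: [0.1, 0.1, -0.0]
grip_width: 0.0412
finger_force: 40.9
```

Request:
play_rows([
  [[-0.04,0,0.014],[0,0,0],1],
  [[0,0,0],[0,0,0],1],
  [[0,0,0],[0,0,0],1],
])

```text
clock: 36.3
position: [0.4587, -0.2004, 0.0492]
tool_rot: [-3.135, -1.226, 1.572]
force: [-1.9, -2.4, 6.7]
grip_width: 0.0412
finger_force: 41.4
```

Request:
play_rows([
  [[-0.04,0,0.014],[0,0,0],1],
  [[0,0,0],[0,0,0],1],
  [[0,0,0],[0,0,0],1],
])

```text
clock: 36.67
position: [0.4587, -0.2003, 0.0492]
tool_rot: [-3.136, -1.228, 1.574]
force: [-3.7, -3.8, 17.8]
grip_width: 0.0412
finger_force: 42.1
```

Request:
play_rows([
  [[0.04,0,-0.014],[0,0,0],1],
  [[0,0,0],[0,0,0],-0.2],
  [[0,0,0],[0,0,0],-0.5],
  [[0,0,0],[0,0,0],-1],
  [[0,0,0],[0,0,0],-1],
  [[0,0,-0.5],[0,0,0],-1],
  [[0,0,-1],[0,0,0],-1],
  [[0,0,-1],[0,0,0],-1],
  [[0,0,-1],[0,0,0],-1],
  [[0.9,0,-0.4],[0,0,0],-1],
  [[0.9,0,-0.4],[0,0,0],-1],
  [[0.9,0,-0.4],[0,0,0],-1],
  [[0.9,0,-0.4],[0,0,0],-1],
  [[0.9,0,-0.4],[0,0,0],-1],
  [[0,0,0],[0,0,0],-1],
])

```text
clock: 38.55
position: [0.4601, -0.2921, 0.2032]
tool_rot: [-3.14, -1.223, 1.576]
force: [-1.0, 0.1, -0.4]
grip_width: 0.0853
finger_force: 0.0
```

```bash
python3 -c "
from h import *
f=grab_frame('top');c=cloud(f);Z=c[...,2]
b=(abs(c[...,0]-.46)<.06)&(abs(c[...,1]+.2)<.06)
g=biggest((Z>.085)&(Z<.096)&b); print(g.sum(),*rect(c[g]))
g=(Z>.097)&(Z<.11)&b; print(g.sum(),c[g].mean(0))
to([c[g].mean(0)[0],c[g].mean(0)[1],.19],0,90)"
```

```text
131 [ 458.5 -193.3] [39.2 27.3] 179.9
54 [ 0.45909581 -0.19313429  0.10171882]
turn units [-0.04 -8.16  0.03] | shift units before turn [ 0.89 -0.    3.88] after turn [ 3.95 -0.03  0.48] | world mm [ -0.7  98.8 -12. ]
```

Request:
play_rows([
  [[0,0,0],[0,-0.907,0],-1],
  [[0,0,0],[0,-0.907,0],-1],
  [[0,0,0],[0,-0.907,0],-1],
  [[0,0,0],[0,-0.907,0],-1],
  [[0,0,0],[0,-0.907,0],-1],
  [[0,0,0],[0,-0.907,0],-1],
  [[0,0,0],[0,-0.907,0],-1],
  [[0,0,0],[0,-0.907,0],-1],
  [[0,0,0],[0,-0.907,0],-1],
  [[0.79,0,0.1],[0,0,0],-1],
  [[0.79,0,0.1],[0,0,0],-1],
  [[0.79,0,0.1],[0,0,0],-1],
  [[0.79,0,0.1],[0,0,0],-1],
  [[0.79,0,0.1],[0,0,0],-1],
  [[0,0,0],[0,0,0],-1],
])

```text
clock: 40.48
position: [0.4587, -0.1915, 0.1879]
tool_rot: [-3.137, -0.004, 1.579]
force: [0.1, 0.1, -0.3]
grip_width: 0.0855
finger_force: 0.0
```

```bash
python3 -c "
from h import *
print(bot.observe()['qpos'].round(2))
to([.4588,-.1932,.072],0,90)"
```

```text
[ 0.53  0.41 -0.32  1.97  0.18  0.79  0.11]
turn units [-0.03 -0.02  0.05] | shift units before turn [-0.08  0.02  4.64] after turn [-0.07  0.    4.64] | world mm [ 1.000e-01 -1.700e+00 -1.159e+02]
```

Request:
play_rows([
  [[-0.01,0,0.78],[-0.03,-0.02,0.05],-1],
  [[-0.01,0,0.78],[0,0,0],-1],
  [[-0.01,0,0.77],[0,0,0],-1],
  [[-0.01,0,0.77],[0,0,0],-1],
  [[-0.01,0,0.77],[0,0,0],-1],
  [[-0.01,0,0.77],[0,0,0],-1],
  [[0,0,0],[0,0,0],-1],
  [[0,0,0],[0,0,0],1],
  [[0,0,0],[0,0,0],1],
  [[0,0,0],[0,0,0],1],
  [[0,0,0],[0,0,0],1],
  [[0,0,0],[0,0,0],1],
  [[0,0,0],[0,0,0],1],
  [[0,0,-1],[0,0,0],1],
  [[0,0,-1],[0,0,0],1],
  [[0,0,-1],[0,0,0],1],
  [[0,0,0],[0,0,0],1],
])

```text
clock: 42.6
position: [0.4598, -0.1949, 0.1493]
tool_rot: [3.137, 0.003, 1.57]
force: [-0.2, -0.3, -1.2]
grip_width: 0.0414
finger_force: 41.3
```

```bash
python3 -c "
from h import *
print(bot.observe()['qpos'].round(2))
to([.6298,-.2162,.147],0,-1.3)"
```

```text
[ 0.51  0.47 -0.3   2.01  0.22  0.69  0.07]
turn units [ 4.000e-02 -1.000e-02  1.062e+01] | shift units before turn [-0.85  6.8   0.13] after turn [6.82 0.7  0.09] | world mm [170.  -21.3  -2.3]
```

Request:
play_rows([
  [[0,0,0],[0,0,0.965],1],
  [[0,0,0],[0,0,0.965],1],
  [[0,0,0],[0,0,0.965],1],
  [[0,0,0],[0,0,0.965],1],
  [[0,0,0],[0,0,0.965],1],
  [[0,0,0],[0,0,0.965],1],
  [[0,0,0],[0,0,0.965],1],
  [[0,0,0],[0,0,0.965],1],
  [[0,0,0],[0,0,0.965],1],
  [[0,0,0],[0,0,0.965],1],
  [[0,0,0],[0,0,0.965],1],
  [[0.97,0.1,0],[0,0,0],1],
  [[0.97,0.1,0],[0,0,0],1],
  [[0.97,0.1,0],[0,0,0],1],
  [[0.97,0.1,0],[0,0,0],1],
  [[0.97,0.1,0],[0,0,0],1],
  [[0.97,0.1,0],[0,0,0],1],
  [[0.97,0.1,0],[0,0,0],1],
  [[0,0,0],[0,0,0],1],
  [[0,0,0],[0,0,0],1],
])

```text
clock: 45.1
position: [0.6275, -0.2156, 0.1471]
tool_rot: [3.14, -0.001, -0.022]
force: [0.1, 0.3, -1.5]
grip_width: 0.0412
finger_force: 41.3
```

```bash
python3 -c "
from h import *
f=grab_frame('wrist');c=cloud(f);Z=c[...,2];H=hsv(f['pixels'])
m=biggest((Z>.038)&(Z<.048)&(c[...,0]>.59)&(c[...,0]<.68)&(c[...,1]<-.04)&(c[...,1]>-.38));print(*rect(c[m]))
b=(abs(c[...,0]-.629)<.05)&(abs(c[...,1]+.215)<.05)
m=b&(Z>.158)&(Z<.168)&(H[...,2]>110);print('top',m.sum(),*(rect(c[m]) if m.sum()>5 else ''))
m=b&(Z>.08)&(Z<.15)&(H[...,0]>20)&(H[...,0]<32)&(H[...,1]>100);print('band',m.sum(),np.percentile(c[m],[1,50,99],axis=0).round(4) if m.sum() else '')
to([.6296,-.2162,.147],0,-1.3)"
```

```text
[ 631.5 -216.1] [292.1  70.6] 88.7
top 1796 [ 630.3 -214.5] [40.3 28.2] 87.0
band 1428 [[ 0.6434 -0.2354  0.0922]
 [ 0.6445 -0.2142  0.1135]
 [ 0.6451 -0.1938  0.1286]]
turn units [ 0.01 -0.01  0.  ] | shift units before turn [0.08 0.02 0.02] after turn [0.08 0.02 0.02] | world mm [ 2.1 -0.5 -0.4]
```

Request:
play_rows([
  [[0.06,0.03,0.5],[0,0,0],1],
  [[0,0,0.5],[0,0,0],1],
  [[0,0,0.2],[0,0,0],1],
  [[0,0,0.2],[0,0,0],1],
  [[0,0,0.2],[0,0,0],1],
  [[0,0,0.2],[0,0,0],1],
  [[0,0,0],[0,0,0],1],
])

```text
clock: 46.02
position: [0.6297, -0.2164, 0.1026]
tool_rot: [3.14, -0.002, -0.022]
force: [0.2, 0.5, -0.6]
grip_width: 0.0416
finger_force: 41.3
```

Request:
play_rows([
  [[0,0,0.2],[0,0,0],1],
  [[0,0,0.2],[0,0,0],1],
  [[0,0,0.2],[0,0,0],1],
  [[0,0,0.16],[0,0,0],1],
  [[0,0,0.1],[0,0,0],1],
  [[0,0,0],[0,0,0],1],
  [[0,0,0],[0,0,0],1],
])

```text
clock: 46.9
position: [0.6299, -0.2166, 0.0814]
tool_rot: [3.14, -0.002, -0.022]
force: [0.2, -0.1, -0.4]
grip_width: 0.0414
finger_force: 41.3
```

Request:
play_rows([
  [[0,0,0.06],[0,0,0],1],
  [[0,0,0],[0,0,0],0],
  [[0,0,0],[0,0,0],-0.4],
  [[0,0,0],[0,0,0],-1],
  [[0,0,0],[0,0,0],-1],
  [[0,0,-0.6],[0,0,0],-1],
  [[0,0,-1],[0,0,0],-1],
  [[0,0,-1],[0,0,0],-1],
  [[0,0,-1],[0,0,0],-1],
  [[0,0,-1],[0,0,0],-1],
  [[0,0,0],[0,0,0],-1],
])

```text
clock: 48.28
position: [0.6306, -0.2167, 0.1979]
tool_rot: [3.139, -0.006, -0.022]
force: [0.6, 0.2, 0.7]
grip_width: 0.0852
finger_force: 0.0
```

```bash
cat > ca.py <<'E'
from h import *; from fk import *
import sys
s=bot.observe()
for name,pk,phi0,st in (('cb',[.5435,.1375],178.1,[.46,.06]),('ca',[.5615,.291],181.2,[.46,.2])):
  for fl in (0,1):
    q,a,b=follow(s['qpos'],np.array([.5,.1,.2]),toolR(0,phi0,fl),30)
    for lean in (20,35):
     q1,a1,b1=follow(q,np.array([*pk,.15]),toolR(-lean,phi0,fl),20)
     for ph in (120,135,150,-90,-110):
      dd=(ph-phi0+180)%360-180; q2=q1
      for k in (1,2): q2,a,b=follow(q2,np.array([*st,.15]),toolR(-lean,phi0+dd*k/2,fl),12)
      q3,a3,b3=follow(q2,np.array([*st,.15]),toolR(90-lean,ph,fl),25); q4,a4,b4=follow(q3,np.array([*st,.05]),toolR(90-lean,ph,fl),10)
      print(name,fl,lean,ph,[round(x,3) for x in (a1,b1,a,b,a3,b3,a4,b4)],q4.round(1),flush=True)
E
python3 -c "
from h import *
f=grab_frame('top');c=cloud(f);Z=c[...,2]
for y in(-.215,-.313):
  m=(Z>.092)&(Z<.104)&(abs(c[...,0]-.629)<.04)&(abs(c[...,1]-y)<.04);print('top',m.sum(),*rect(c[m]),Z[m].mean())"
python3 ca.py
```

```text
top 111 [ 632.6 -214.8] [37.2 29.6] 90.4 0.09748591774282868
top 0 [0. 0.] [0. 0.] 0.0 nan
cb 0 20 120 [np.float64(0.0), 0.0, np.float64(0.0), 0.0, np.float64(0.0), 0.0, np.float64(0.0), 0.0] [ 0.7  1.2 -0.7  1.6 -0.2  1.3  0.8]
cb 0 20 135 [np.float64(0.0), 0.0, np.float64(0.0), 0.0, np.float64(0.0), 0.0, np.float64(0.0), 0.0] [ 0.5  1.3 -0.7  1.5 -0.2  1.5  0.8]
cb 0 20 150 [np.float64(0.0), 0.0, np.float64(0.0), 0.0, np.float64(0.0), 0.0, np.float64(0.0), 0.0] [ 0.4  1.3 -0.6  1.4 -0.1  1.7  0.9]
cb 0 20 -90 [np.float64(0.0), 0.0, np.float64(0.0), 0.0, np.float64(0.0), 0.0, np.float64(0.0), 0.0] [-0.3  1.2 -0.6  1.8  1.1  1.8  1.5]
cb 0 20 -110 [np.float64(0.0), 0.0, np.float64(0.0), 0.0, np.float64(0.0), 0.0, np.float64(0.0), 0.0] [-0.4  1.2 -0.4  1.6  0.8  1.8  1.6]
cb 0 35 120 [np.float64(0.0), 0.0, np.float64(0.0), 0.0, np.float64(0.0), 0.0, np.float64(0.0), 0.0] [ 0.7  1.1 -0.8  1.7 -0.1  1.1  0.6]
cb 0 35 135 [np.float64(0.0), 0.0, np.float64(0.0), 0.0, np.float64(0.0), 0.0, np.float64(0.0), 0.0] [ 0.8  1.5 -1.3  1.6  0.5  1.4  0.2]
cb 0 35 150 [np.float64(0.0), 0.0, np.floa
[... 4097 characters left out ...]
.0), 0.0] [-0.5  1.1  0.6  1.8 -1.2  1.5 -1.7]
ca 1 35 135 [np.float64(0.049), 0.031, np.float64(0.0), 0.0, np.float64(0.0), 0.0, np.float64(0.0), 0.0] [-0.5  1.2  0.6  1.7 -1.1  1.6 -1.6]
ca 1 35 150 [np.float64(0.049), 0.031, np.float64(0.0), 0.0, np.float64(0.0), 0.0, np.float64(0.0), 0.0] [-0.4  1.1  0.3  1.5 -0.8  1.5 -1.8]
ca 1 35 -90 [np.float64(0.049), 0.031, np.float64(0.0), 0.0, np.float64(0.0), 0.0, np.float64(0.0), 0.0] [-0.4  1.2 -0.8  1.6  1.   1.8 -1.6]
ca 1 35 -110 [np.float64(0.049), 0.031, np.float64(0.0), 0.0, np.float64(0.0), 0.0, np.float64(0.0), 0.0] [-0.4  1.2 -0.7  1.5  0.8  1.8 -1.7]<string>:5: RuntimeWarning: Mean of empty slice.
  ret = ret.dtype.type(ret / rcount)
```

```bash
cat > ca2.py <<'E'
from h import *; from fk import *
s=bot.observe(); fl=1; lean=20
for name,pk,phi0,st,ph in (('cb',[.5425,.1375],178.4,[.42,.13],135),('cb',[.5425,.1375],178.4,[.43,.13],145),('ca',[.5595,.291],181.2,[.43,.13],145)):
    q,a,b=follow(s['qpos'],np.array([*pk,.15]),toolR(-lean,phi0,fl),30)
    q1,a1,b1=follow(q,np.array([*pk,.023]),toolR(-lean,phi0,fl),20)
    q2,a2,b2=follow(q1,np.array([*pk,.15]),toolR(-lean,phi0,fl),12)
    q2,a2,b2=follow(q2,np.array([*st,.15]),toolR(-lean,ph,fl),20)
    q3,a3,b3=follow(q2,np.array([*st,.15]),toolR(90-lean,ph,fl),25); q4,a4,b4=follow(q3,np.array([*st,.05]),toolR(90-lean,ph,fl),10)
    print(name,[round(float(x),3) for x in (a1,b1,a2,b2,a3,b3,a4,b4)],q1.round(2),q3.round(2),q4.round(2),fk(q4)[2:],flush=True)
to([.5425,.1375,.15],-20,178.4,1)
E
python3 ca2.py
```

```text
cb [0.054, 0.034, 0.0, 0.0, 0.0, 0.0, 0.0, 0.0] [-0.52  0.65  0.11  2.06  0.49  0.17 -2.5 ] [-0.16  0.99  0.29  1.71 -0.82  1.72 -1.74] [-0.14  1.16  0.26  1.66 -0.85  1.63 -1.66] (array([0.48260156, 0.04730164, 0.5338698 ]), array([ 0.6282427 , -0.07824271,  0.15718912]))
cb [0.054, 0.034, 0.0, 0.0, 0.0, 0.0, 0.0, 0.0] [-0.52  0.65  0.11  2.06  0.49  0.17 -2.5 ] [-0.16  1.01  0.2   1.59 -0.69  1.76 -1.78] [-0.14  1.17  0.18  1.54 -0.7   1.67 -1.72] (array([0.48548358, 0.04921563, 0.52676735]), array([ 0.67123999, -0.03891807,  0.15718912]))
ca [0.016, 0.011, 0.0, 0.0, 0.0, 0.0, 0.0, 0.0] [-0.9   0.79  0.31  1.94  0.    0.17 -2.26] [-0.15  1.01  0.2   1.59 -0.69  1.76 -1.79] [-0.14  1.17  0.18  1.54 -0.7   1.66 -1.73] (array([0.48548321, 0.04795835, 0.52706473]), array([ 0.67123999, -0.03891807,  0.15718912]))
turn units [0.01 2.3  0.04] | shift units before turn [ -3.82 -14.08   1.81] after turn [ -4.3  -14.06   0.41] | world mm [-87.6 354.  -46.5]
```

```bash
cat > ca3.py <<'E'
from h import *; from fk import *
s=bot.observe(); fl=1
for name,c0,phi0 in (('cb',[.5465,.1375],178.4),('ca',[.5635,.291],181.2)):
  for d in (60,):
   for lean in (8,14,18):
    u=np.array([np.cos(np.radians(phi0)),np.sin(np.radians(phi0))]); pk=np.array(c0)+u*(d-46)/1000
    q,a,b=follow(s['qpos'],np.array([*pk,.15]),toolR(0,phi0,fl),30)
    q1,a1,b1=follow(q,np.array([*pk,.024]),toolR(-lean,phi0,fl),20)
    print(name,d,lean,pk.round(4),round(float(a1),4),round(b1,4),q1.round(2))
    if a1>.002: continue
    q5,_,_=follow(q1,np.array([*pk,.15]),toolR(-lean,phi0,fl),12)
    for st,ph in (([.42,-.03],-100),([.44,-.03],-115),([.40,.15],120)):
     q2,a2,b2=follow(q5,np.array([*st,.16]),toolR(-lean,ph,fl),30)
     q3,a3,b3=follow(q2,np.array([*st,.16]),toolR(90-lean,ph,fl),25); q4,a4,b4=follow(q3,np.array([*st,.06]),toolR(90-lean,ph,fl),10)
     print('  ',st,ph,[round(float(x),3) for x in (a2,b2,a3,b3,a4,b4)],q3.round(2),q4.round(2),fk(q4)[2].round(2),fk(q4)[3].round(3),flush=True)
E
python3 ca3.py
```

```text
cb 60 8 [0.5325 0.1379] 0.0 0.0 [-0.48  0.71  0.12  2.05 -0.08  0.26 -1.92]
   [0.42, -0.03] -100 [0.0, 0.0, 0.0, 0.0, 0.0, 0.0] [-0.67  0.99  0.04  1.91  0.74  1.59 -1.38] [-0.66  1.18  0.03  1.83  0.74  1.51 -1.46] [0.4  0.28 0.52] [0.474 0.276 0.104]
   [0.44, -0.03] -115 [0.0, 0.0, 0.0, 0.0, 0.0, 0.0] [-0.57  1.04  0.09  1.7   0.59  1.71 -1.28] [-0.56  1.22  0.08  1.63  0.58  1.64 -1.35] [0.43 0.25 0.5 ] [0.571 0.251 0.104]
   [0.4, 0.15] 120 [0.0, 0.0, 0.0, 0.0, 0.0, 0.0] [-0.11  1.04  0.3   1.87 -1.04  1.79 -1.65] [-0.09  1.23  0.27  1.79 -1.06  1.72 -1.56] [0.5  0.02 0.5 ] [ 0.555 -0.119  0.104]
cb 60 14 [0.5325 0.1379] 0.0262 0.0161 [-0.56  0.68  0.19  2.07 -0.07  0.19 -1.96]
cb 60 18 [0.5325 0.1379] 0.0507 0.033 [-0.6   0.66  0.23  2.07 -0.06  0.17 -1.98]
ca 60 8 [0.5495 0.2907] 0.0 0.0 [-0.72  0.78  0.14  1.85 -0.05  0.4  -2.13]
   [0.42, -0.03] -100 [0.0, 0.0, 0.0, 0.0, 0.0, 0.0] [-0.66  0.99  0.04  1.91  0.74  1.59 -1.38] [-0.65  1.18  0.03  1.83  0.74  1.51 -1.47] [0.4  0.28 0.52] [0.474 0.276 0.104]
   [0.44, -0.03] -115 [0.0, 0.0, 0.0, 0.0, 0.0, 0.0] [-0.57  1.04  0.09
[... 278 characters left out ...]
0.104]
ca 60 14 [0.5495 0.2907] 0.0 0.0 [-0.81  0.78  0.21  1.93 -0.01  0.25 -2.21]
   [0.42, -0.03] -100 [0.0, 0.0, 0.0, 0.0, 0.0, 0.0] [-0.54  0.92 -0.12  1.93  0.78  1.6  -1.43] [-0.54  1.12 -0.11  1.86  0.8   1.51 -1.52] [0.42 0.23 0.55] [0.473 0.269 0.136]
   [0.44, -0.03] -115 [0.0, 0.0, 0.0, 0.0, 0.0, 0.0] [-0.47  0.97 -0.04  1.73  0.63  1.7  -1.34] [-0.47  1.15 -0.05  1.67  0.63  1.61 -1.41] [0.44 0.2  0.54] [0.569 0.246 0.136]
   [0.4, 0.15] 120 [0.0, 0.0, 0.0, 0.0, 0.0, 0.0] [-0.17  1.    0.38  1.9  -1.05  1.74 -1.65] [-0.15  1.18  0.34  1.83 -1.09  1.67 -1.55] [0.49 0.05 0.52] [ 0.552 -0.113  0.136]
ca 60 18 [0.5495 0.2907] 0.0093 0.0061 [-0.88  0.78  0.28  1.96 -0.    0.19 -2.25]
```

```bash
python3 -c "
from h import *
to([.5245,.1382,.12],-8,178.3,1)"
```

```text
turn units [0.01 0.9  0.05] | shift units before turn [ -4.54 -14.1    3.01] after turn [ -5.02 -14.06   2.38] | world mm [-105.6  354.7  -76.5]
```

Request:
play_rows([
  [[0,0,0],[0,0.9,0.05],-1],
  [[-0.315,-0.88,0.15],[0,0,0],-1],
  [[-0.315,-0.88,0.15],[0,0,0],-1],
  [[-0.315,-0.88,0.15],[0,0,0],-1],
  [[-0.315,-0.88,0.15],[0,0,0],-1],
  [[-0.315,-0.88,0.15],[0,0,0],-1],
  [[-0.315,-0.88,0.15],[0,0,0],-1],
  [[-0.315,-0.88,0.15],[0,0,0],-1],
  [[-0.315,-0.88,0.15],[0,0,0],-1],
  [[-0.315,-0.88,0.15],[0,0,0],-1],
  [[-0.315,-0.88,0.15],[0,0,0],-1],
  [[-0.315,-0.88,0.15],[0,0,0],-1],
  [[-0.315,-0.88,0.15],[0,0,0],-1],
  [[-0.315,-0.88,0.15],[0,0,0],-1],
  [[-0.315,-0.88,0.15],[0,0,0],-1],
  [[-0.315,-0.88,0.15],[0,0,0],-1],
  [[-0.315,-0.88,0.15],[0,0,0],-1],
  [[0,0,0],[0,0,0],-1],
])

```text
clock: 50.58
position: [0.5225, 0.1404, 0.1172]
tool_rot: [3.14, -0.136, -0.026]
force: [0.3, -1.0, -0.7]
grip_width: 0.0855
finger_force: 0.0
```

```bash
python3 -c "
from h import *
print(bot.observe()['qpos'].round(2))
f=grab_frame('wrist');save(f,'w3');c=cloud(f);Z=c[...,2];H=hsv(f['pixels'])
for y in (.1375,.29):
  m=(Z>.03)&(Z<.046)&(c[...,0]>.45)&(c[...,0]<.605)&(abs(c[...,1]-y)<.06)
  if m.sum()>20: m=biggest(m);print(m.sum(),*rect(c[m]))
m=(H[...,0]>100)&(H[...,0]<125)&(H[...,1]>150)&(Z<.015)&(Z>-.01); print('lane',m.sum(),*rect(c[m]))
y=(H[...,0]>18)&(H[...,0]<35)&(H[...,1]>90)&(Z<.015)&(Z>-.01)&(c[...,0]>.58)
n,l,st,_=cv2.connectedComponentsWithStats(cv2.dilate(y.astype(np.uint8),np.ones((3,3))))
for i in range(1,n):
  if st[i,4]>60: m=(l==i)&y; print('outline',m.sum(),*rect(c[m]))
f=grab_frame('top');c=cloud(f);Z=c[...,2]
for x,y in((.631,-.215),(.629,-.313)):
  m=(Z>.092)&(Z<.104)&(abs(c[...,0]-x)<.04)&(abs(c[...,1]-y)<.04);print('tintop',m.sum(),*rect(c[m]),Z[m].mean())
to([.5245,.1382,.023],-8,178.3,1)"
```

```text
[-0.55  0.53  0.19  2.04 -0.09  0.45 -1.91]
6851 [546.7 138.9] [91.7 44.2] 177.7
7192 [561.7 292.2] [88.2 46. ] 2.6
lane 53661 [578.1 218.2] [350.2 189.3] 89.1
outline 955 [627.4 141.5] [61.2 51. ] 88.5
outline 311 [640.5 316.3] [48.3 24.4] 144.4
outline 110 [609.2 264.2] [17.8  9.9] 144.5
tintop 134 [ 632.4 -216. ] [39.1 29.2] 91.7 0.09738919170051383
tintop 132 [ 628.4 -311.9] [41.3 29.9] 91.4 0.09767807588165053
turn units [0.01 0.02 0.01] | shift units before turn [-0.47  0.    3.76] after turn [-0.48  0.01  3.76] | world mm [  1.2  -0.3 -94.7]
```

View pics/w3.png

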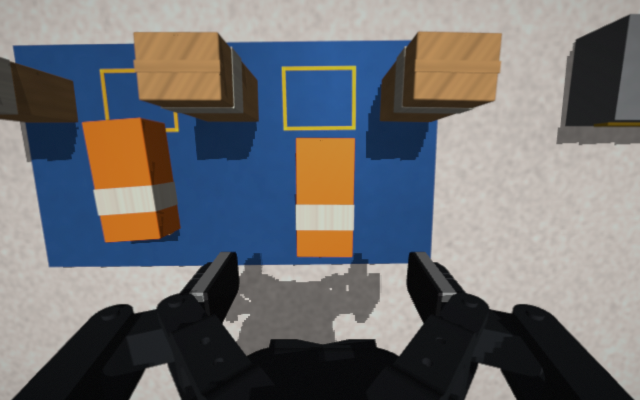

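The wrist view shows the near carton centred at (325,200) in the jaws' line, with its empty outline at (320,98). Picking it.

Request:
play_rows([
  [[-0.09,0,0.75],[0,0,0],-1],
  [[-0.09,0,0.75],[0,0,0],-1],
  [[-0.09,0,0.75],[0,0,0],-1],
  [[-0.09,0,0.75],[0,0,0],-1],
  [[-0.09,0,0.75],[0,0,0],-1],
  [[0,0,0],[0,0,0],-1],
  [[0,0,0],[0,0,0],1],
  [[0,0,0],[0,0,0],1],
  [[0,0,0],[0,0,0],1],
  [[0,0,0],[0,0,0],1],
  [[0,0,0],[0,0,0],1],
  [[0,0,0],[0,0,0],1],
  [[0.1,0,-0.8],[0,0,0],1],
  [[0.1,0,-0.8],[0,0,0],1],
  [[0.1,0,-0.8],[0,0,0],1],
  [[0.1,0,-0.8],[0,0,0],1],
  [[0.1,0,-0.8],[0,0,0],1],
  [[0.1,0,-0.8],[0,0,0],1],
  [[0.1,0,-0.8],[0,0,0],1],
  [[0,0,0],[0,0,0],1],
])

```text
clock: 53.18
position: [0.5238, 0.1391, 0.1659]
tool_rot: [3.141, -0.139, -0.029]
force: [0.2, 1.0, -0.9]
grip_width: 0.0436
finger_force: 41.5
```

```bash
python3 -c "
from h import *
print(bot.observe()['qpos'].round(2))
to([.42,-.08,.17],-8,-100,1)"
```

```text
[-0.57  0.45  0.22  2.01 -0.07  0.56 -1.92]
turn units [ 1.32  0.   -9.41] | shift units before turn [-3.83  8.88 -0.7 ] after turn [-9.24 -2.57 -1.46] | world mm [-103.8 -219.1    4.1]
```

Request:
play_rows([
  [[0,0,0],[0.132,0,-0.941],1],
  [[0,0,0],[0.132,0,-0.941],1],
  [[0,0,0],[0.132,0,-0.941],1],
  [[0,0,0],[0.132,0,-0.941],1],
  [[0,0,0],[0.132,0,-0.941],1],
  [[0,0,0],[0.132,0,-0.941],1],
  [[0,0,0],[0.132,0,-0.941],1],
  [[0,0,0],[0.132,0,-0.941],1],
  [[0,0,0],[0.132,0,-0.941],1],
  [[0,0,0],[0.132,0,-0.941],1],
  [[-0.92,-0.26,-0.15],[0,0,0],1],
  [[-0.92,-0.26,-0.15],[0,0,0],1],
  [[-0.92,-0.26,-0.15],[0,0,0],1],
  [[-0.92,-0.26,-0.15],[0,0,0],1],
  [[-0.92,-0.26,-0.15],[0,0,0],1],
  [[-0.92,-0.26,-0.15],[0,0,0],1],
  [[-0.92,-0.26,-0.15],[0,0,0],1],
  [[-0.92,-0.26,-0.15],[0,0,0],1],
  [[-0.92,-0.26,-0.15],[0,0,0],1],
  [[-0.92,-0.26,-0.15],[0,0,0],1],
])

```text
clock: 55.68
position: [0.4181, -0.0798, 0.1697]
tool_rot: [-3.139, -0.138, 1.396]
force: [-0.1, 0.2, -0.9]
grip_width: 0.0433
finger_force: 41.5
```

```bash
python3 -c "
from h import *
print(bot.observe()['qpos'].round(2))
to([.42,-.08,.17],82,-100,1)"
```

```text
[ 0.45  0.36 -0.36  2.15 -0.02  0.65 -0.05]
turn units [-2.000e-02 -1.046e+01  1.000e-02] | shift units before turn [ 0.01  0.07 -0.01] after turn [-0.01  0.07 -0.01] | world mm [ 1.9 -0.2  0.3]
```

Request:
play_rows([
  [[0,0,0],[0,-0.95,0],1],
  [[0,0,0],[0,-0.95,0],1],
  [[0,0,0],[0,-0.95,0],1],
  [[0,0,0],[0,-0.95,0],1],
  [[0,0,0],[0,-0.95,0],1],
  [[0,0,0],[0,-0.95,0],1],
  [[0,0,0],[0,-0.95,0],1],
  [[0,0,0],[0,-0.95,0],1],
  [[0,0,0],[0,-0.95,0],1],
  [[0,0,0],[0,-0.95,0],1],
  [[0,0,0],[0,-0.95,0],1],
  [[0,0,0],[0,0,0],1],
  [[0,0,0],[0,0,0],1],
])

```text
clock: 57.3
position: [0.4182, -0.0794, 0.1697]
tool_rot: [-3.112, 1.41, 1.425]
force: [-0.2, -0.2, -0.1]
grip_width: 0.0436
finger_force: 41.6
```

```bash
python3 -c "
from h import *
s=bot.observe();print(s['qpos'].round(2))
from fk import *
q,a,b=follow(s['qpos'],np.array([.42,-.08,.07]),toolR(82,-100,1),15);print(q.round(2),a,b,fk(q)[2:])
to([.42,-.08,.071],82,-100,1)
f=grab_frame('top');save(f,'t3')"
```

```text
[-0.62  0.95  0.09  1.98  0.79  1.5  -1.37]
[-0.62  1.16  0.08  1.9   0.79  1.44 -1.46] 7.463985982564259e-09 2.7539832728596944e-09 (array([0.40914491, 0.26352742, 0.52982964]), array([0.47389171, 0.2256351 , 0.11361685]))
turn units [-0.01 -0.14  0.03] | shift units before turn [3.9  0.09 0.64] after turn [3.91 0.07 0.56] | world mm [  1.8  -0.6 -98.7]
```

View pics/t3.png

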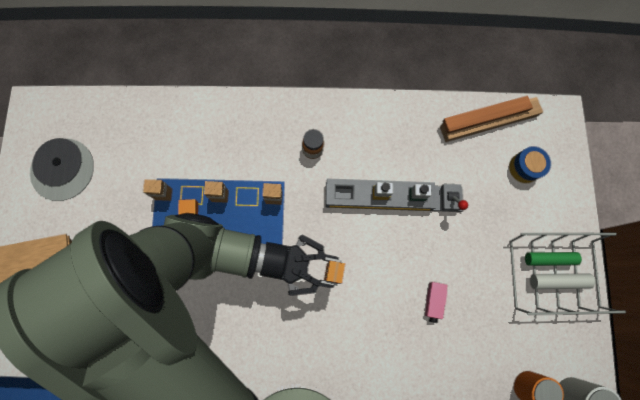

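The top view shows the carton upright in the jaws at (335,271), with the wrist knuckle near the other carton at (187,208). I'll shift away along the tool before lowering.

Request:
play_rows([
  [[0,0,0.7],[0,-0.14,0],1],
  [[0,0,0.7],[0,0,0],1],
  [[0,0,0.8],[0,0,0],1],
  [[0.73,0,0.1],[0,0,0],1],
  [[0.73,0,0.1],[0,0,0],1],
  [[0.73,0,0.1],[0,0,0],1],
  [[0.73,0,0.1],[0,0,0],1],
  [[0.6,0,0.08],[0,0,0],1],
  [[0,0,0],[0,0,0],1],
  [[0,0,0],[0,0,0],1],
])

```text
clock: 58.6
position: [0.4084, -0.1329, 0.0736]
tool_rot: [-3.109, 1.434, 1.428]
force: [0.6, -0.1, -1.2]
grip_width: 0.0432
finger_force: 41.5
```

Request:
play_rows([
  [[0.12,0,0.016],[0,0,0],1],
  [[0,0,0],[0,0,0],1],
  [[0.04,0,0.006],[0,0,0],1],
  [[0,0,0],[0,0,0],1],
  [[0,0,0],[0,0,0],1],
])

```text
clock: 59.22
position: [0.4084, -0.1326, 0.0691]
tool_rot: [-3.108, 1.434, 1.429]
force: [-0.0, -1.3, -1.8]
grip_width: 0.0432
finger_force: 41.5
```

Request:
play_rows([
  [[0.04,0,0.006],[0,0,0],1],
  [[0,0,0],[0,0,0],1],
  [[0,0,0],[0,0,0],1],
])

```text
clock: 59.6
position: [0.4084, -0.1326, 0.0681]
tool_rot: [-3.108, 1.434, 1.43]
force: [0.1, 0.5, -1.7]
grip_width: 0.0433
finger_force: 41.5
```

Request:
play_rows([
  [[0.04,0,0.006],[0,0,0],1],
  [[0,0,0],[0,0,0],1],
  [[0,0,0],[0,0,0],1],
])

```text
clock: 59.98
position: [0.4084, -0.1326, 0.0671]
tool_rot: [-3.108, 1.434, 1.43]
force: [-0.1, 0.5, 0.2]
grip_width: 0.0433
finger_force: 41.7
```

Request:
play_rows([
  [[0.03,0,0.005],[0,0,0],1],
  [[0,0,0],[0,0,0],1],
  [[0,0,0],[0,0,0],1],
])

```text
clock: 60.35
position: [0.4083, -0.1327, 0.067]
tool_rot: [-3.11, 1.436, 1.427]
force: [-0.2, 3.1, 8.1]
grip_width: 0.043
finger_force: 42.3
```

Request:
play_rows([
  [[0,0,0],[0,0,0],-0.2],
  [[0,0,0],[0,0,0],-0.5],
  [[0,0,0],[0,0,0],-1],
  [[0,0,0],[0,0,0],-1],
  [[0,0,-0.5],[0,0,0],-1],
  [[0,0,-1],[0,0,0],-1],
  [[0,0,-1],[0,0,0],-1],
  [[0,0,-1],[0,0,0],-1],
  [[-0.95,0,-0.14],[0,0,0],-1],
  [[-0.95,0,-0.14],[0,0,0],-1],
  [[-0.95,0,-0.14],[0,0,0],-1],
  [[-0.95,0,-0.14],[0,0,0],-1],
  [[-0.95,0,-0.14],[0,0,0],-1],
  [[0,0,0],[0,0,0],-1],
])

```text
clock: 62.1
position: [0.4245, -0.0454, 0.1993]
tool_rot: [-3.12, 1.432, 1.418]
force: [-0.3, 0.8, 0.1]
grip_width: 0.0851
finger_force: 0.0
```

```bash
python3 -c "
from h import *
print(bot.observe()['qpos'].round(2))
for n in ('top','side'):
  f=grab_frame(n);c=cloud(f);Z=c[...,2]
  b=(abs(c[...,0]-.408)<.07)&(abs(c[...,1]+.14)<.07)
  g=biggest((Z>.08)&(Z<.1)&b); print(n,g.sum(),*rect(c[g]),Z[g].mean())
to([.408,-.137,.19],0,-100,1)"
```

```text
[-0.66  0.92  0.07  1.94  0.76  1.6  -1.33]
top 270 [ 407.6 -137. ] [44.2 34.5] 170.1 0.09171210067745307
side 262 [ 408.2 -137.5] [44.2 38.9] 172.7 0.0892908982012553
turn units [-0.02  9.56  0.02] | shift units before turn [-0.19 -0.01  3.72] after turn [-3.71 -0.01  0.32] | world mm [-16.3 -91.4  -8. ]
```

Request:
play_rows([
  [[0,0,0],[0,0.956,0],-1],
  [[0,0,0],[0,0.956,0],-1],
  [[0,0,0],[0,0.956,0],-1],
  [[0,0,0],[0,0.956,0],-1],
  [[0,0,0],[0,0.956,0],-1],
  [[0,0,0],[0,0.956,0],-1],
  [[0,0,0],[0,0.956,0],-1],
  [[0,0,0],[0,0.956,0],-1],
  [[0,0,0],[0,0.956,0],-1],
  [[0,0,0],[0,0.956,0],-1],
  [[-0.74,0,0.06],[0,0,0],-1],
  [[-0.74,0,0.06],[0,0,0],-1],
  [[-0.74,0,0.06],[0,0,0],-1],
  [[-0.74,0,0.06],[0,0,0],-1],
  [[-0.74,0,0.06],[0,0,0],-1],
  [[0,0,0],[0,0,0],-1],
])

```text
clock: 64.2
position: [0.4078, -0.1378, 0.1901]
tool_rot: [-3.136, -0.0, 1.394]
force: [-0.3, 1.0, 0.4]
grip_width: 0.0854
finger_force: 0.0
```

```bash
python3 -c "
from h import *
print(bot.observe()['qpos'].round(2))
to([.4078,-.1372,.072],0,-99.9,1)"
```

```text
[ 0.33  0.31 -0.18  2.13  0.08  0.71 -0.07]
turn units [-0.04 -0.   -0.02] | shift units before turn [0.03 0.02 4.73] after turn [ 0.03 -0.    4.73] | world mm [   0.     0.6 -118.1]
```

Request:
play_rows([
  [[0,0,0.79],[-0.04,0,-0.02],-1],
  [[0,0,0.79],[0,0,0],-1],
  [[0,0,0.79],[0,0,0],-1],
  [[0,0,0.79],[0,0,0],-1],
  [[0,0,0.79],[0,0,0],-1],
  [[0,0,0.79],[0,0,0],-1],
  [[0,0,0],[0,0,0],-1],
  [[0,0,0],[0,0,0],1],
  [[0,0,0],[0,0,0],1],
  [[0,0,0],[0,0,0],1],
  [[0,0,0],[0,0,0],1],
  [[0,0,0],[0,0,0],1],
  [[0,0,0],[0,0,0],1],
  [[0,0,-1],[0,0,0],1],
  [[0,0,-1],[0,0,0],1],
  [[0,0,-1],[0,0,0],1],
  [[0,0,-1],[0,0,0],1],
  [[0,0,-0.7],[0,0,0],1],
  [[0,0,0],[0,0,0],1],
])

```text
clock: 66.58
position: [0.4085, -0.1375, 0.1908]
tool_rot: [3.138, 0.001, 1.399]
force: [-0.3, -0.0, -2.1]
grip_width: 0.0434
finger_force: 41.5
```

```bash
python3 -c "
from h import *
s=bot.observe();print(s['qpos'].round(2))
from fk import *
q,a,b=follow(s['qpos'],s['position'],toolR(0,178.6,1),20);q,a,b=follow(q,np.array([.6265,.1418,.08]),toolR(0,178.6,1),20);print(q.round(2),a,b)
to([.6265,.1418,.19],0,178.6,1)"
```

```text
[ 0.34  0.3  -0.19  2.14  0.09  0.7  -0.07]
[-0.38  0.75  0.09  1.67 -0.1   0.72 -1.83] 1.4539827602068037e-07 3.3502128763548916e-08
turn units [ 0.02 -0.02  9.49] | shift units before turn [12.5   6.68  0.05] after turn [  8.44 -11.38   0.03] | world mm [218.  279.3  -0.8]
```

Request:
play_rows([
  [[0,0,0],[0,0,0.95],1],
  [[0,0,0],[0,0,0.95],1],
  [[0,0,0],[0,0,0.95],1],
  [[0,0,0],[0,0,0.95],1],
  [[0,0,0],[0,0,0.95],1],
  [[0,0,0],[0,0,0.95],1],
  [[0,0,0],[0,0,0.95],1],
  [[0,0,0],[0,0,0.95],1],
  [[0,0,0],[0,0,0.95],1],
  [[0,0,0],[0,0,0.95],1],
  [[0.563,-0.759,0],[0,0,0],1],
  [[0.563,-0.759,0],[0,0,0],1],
  [[0.563,-0.759,0],[0,0,0],1],
  [[0.563,-0.759,0],[0,0,0],1],
  [[0.563,-0.759,0],[0,0,0],1],
  [[0.563,-0.759,0],[0,0,0],1],
  [[0.563,-0.759,0],[0,0,0],1],
  [[0.563,-0.759,0],[0,0,0],1],
  [[0.563,-0.759,0],[0,0,0],1],
  [[0.563,-0.759,0],[0,0,0],1],
])

```text
clock: 69.08
position: [0.5544, 0.0499, 0.1896]
tool_rot: [3.141, -0.001, -0.026]
force: [-0.1, -1.2, -1.4]
grip_width: 0.0436
finger_force: 41.6
```

Request:
play_rows([
  [[0.563,-0.759,0],[0,0,0],1],
  [[0.563,-0.759,0],[0,0,0],1],
  [[0.563,-0.759,0],[0,0,0],1],
  [[0.563,-0.759,0],[0,0,0],1],
  [[0.563,-0.759,0],[0,0,0],1],
  [[0,0,0],[0,0,0],1],
  [[0,0,0],[0,0,0],1],
])

```text
clock: 69.95
position: [0.6261, 0.1415, 0.1895]
tool_rot: [3.141, -0.001, -0.026]
force: [-0.2, 0.4, -1.3]
grip_width: 0.0436
finger_force: 41.4
```

```bash
cat > chk.py <<'E'
from h import *
import sys
x,y=map(float,sys.argv[1:3])
f=grab_frame('wrist');save(f,'w'+sys.argv[3]);c=cloud(f);Z=c[...,2];H=hsv(f['pixels'])
yl=(H[...,0]>18)&(H[...,0]<35)&(H[...,1]>90)&(Z<.015)&(Z>-.01)&(abs(c[...,0]-x)<.05)&(abs(c[...,1]-y)<.05)
print('outline',yl.sum(),np.nanpercentile(c[yl],[1,99],axis=0).round(4) if yl.sum() else '')
for yy in (y-.075,y+.075):
  m=(Z>.085)&(Z<.103)&(abs(c[...,0]-x)<.04)&(abs(c[...,1]-yy)<.035)
  if m.sum()>10: print('pack',m.sum(),*rect(c[m]))
z=bot.observe()['position'][2]
m=(H[...,0]<20)&(H[...,1]>150)&(Z>z)&(Z<z+.03)&(abs(c[...,0]-x)<.06)&(abs(c[...,1]-y)<.04)
if m.sum()>10: print('carton top',m.sum(),*rect(c[m]),Z[m].mean())
to([x,y,.0775],0,178.6,1)
E
python3 chk.py .6265 .1418 4
```

```text
outline 335 [[0.6154 0.1115 0.0026]
 [0.6527 0.1724 0.0061]]
pack 2361 [623.7  68.5] [45.  34.5] 86.9
pack 2352 [627.6 214.4] [44.7 34. ] 88.2
carton top 7195 [628.  142.9] [46.2 35.3] 88.2 0.2063690652850349
turn units [ 0.01 -0.01 -0.01] | shift units before turn [ 0.01 -0.03  4.49] after turn [ 0.01 -0.02  4.49] | world mm [   0.3    0.6 -112.2]
```

View pics/w4.png

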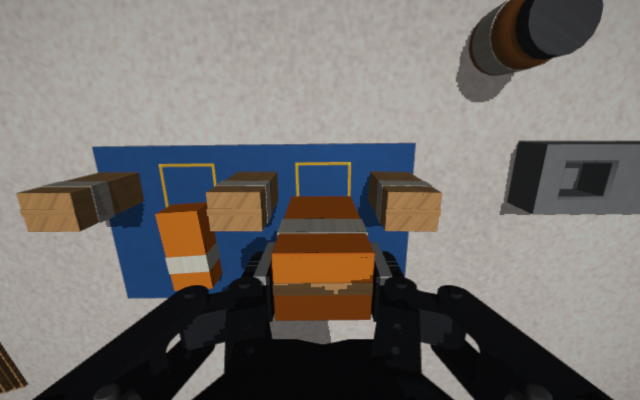

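The wrist view shows the carton over its outline, (295,162)–(352,195), between two brown cartons with about 14 mm to spare each side. Lowering.

Request:
play_rows([
  [[0,0,0.8],[0,0,0],1],
  [[0,0,0.8],[0,0,0],1],
  [[0,0,0.8],[0,0,0],1],
  [[0,0,0.8],[0,0,0],1],
  [[0,0,0.7],[0,0,0],1],
  [[0,0,0.45],[0,0,0],1],
  [[0,0,0.14],[0,0,0],1],
  [[0,0,0],[0,0,0],1],
  [[0,0,0],[0,0,0],1],
])

```text
clock: 71.12
position: [0.6268, 0.1418, 0.0781]
tool_rot: [3.141, -0.002, -0.026]
force: [-0.9, 0.6, -1.5]
grip_width: 0.0436
finger_force: 41.4
```

Request:
play_rows([
  [[0,0,0.04],[0,0,0],1],
  [[0,0,0],[0,0,0],1],
  [[0,0,0],[0,0,0],1],
])

```text
clock: 71.5
position: [0.6268, 0.1418, 0.077]
tool_rot: [3.141, -0.002, -0.026]
force: [0.3, 0.6, 4.8]
grip_width: 0.0433
finger_force: 42.2
```

Request:
play_rows([
  [[0,0,0],[0,0,0],-0.2],
  [[0,0,0],[0,0,0],-0.4],
  [[0,0,0],[0,0,0],-0.4],
  [[0,0,0],[0,0,0],-0.4],
  [[0,0,-0.5],[0,0,0],-0.4],
  [[0,0,-1],[0,0,0],-0.4],
  [[0,0,-1],[0,0,0],-0.4],
  [[0,0,-1],[0,0,0],-0.4],
  [[0,0,-1],[0,0,0],-1],
  [[0,0,0],[0,0,0],-1],
])

```text
clock: 72.75
position: [0.6273, 0.142, 0.1919]
tool_rot: [-3.141, -0.005, -0.026]
force: [-0.2, -0.5, 0.3]
grip_width: 0.0858
finger_force: 0.0
```

```bash
python3 -c "
from h import *
f=grab_frame('wrist');c=cloud(f);Z=c[...,2]
for y in (.068,.142,.214):
  m=(Z>.085)&(Z<.103)&(abs(c[...,0]-.627)<.045)&(abs(c[...,1]-y)<.034);print(m.sum(),*rect(c[m]),Z[m].mean())
m=biggest((Z>.03)&(Z<.046)&(c[...,0]>.45)&(c[...,0]<.605)&(abs(c[...,1]-.29)<.06));print(m.sum(),*rect(c[m]))
to([.5415,.2905,.13],-12,181.2,1)
to([.5415,.2905,.024],-12,181.2,1)
"
```

```text
2308 [623.6  68.4] [45.2 34.5] 87.8 0.09512188366232315
2233 [629.2 144. ] [44.1 33.7] 88.6 0.0953465262722269
2312 [627.5 214.6] [44.8 34.1] 88.7 0.09518438493182986
2584 [562.  292.1] [87.1 45.5] 1.8
turn units [ 0.03  1.37 -0.31] | shift units before turn [-3.57 -5.85  2.41] after turn [-3.72 -6.01  1.69] | world mm [-85.3 148.6 -60.5]
turn units [ 0.03  1.37 -0.31] | shift units before turn [-3.58 -5.85  6.65] after turn [-4.6  -6.01  5.83] | world mm [ -85.3  148.6 -166.5]
```

Request:
play_rows([
  [[0,0,0],[0.015,0.69,-0.155],-1],
  [[0,0,0],[0.015,0.69,-0.155],-1],
  [[-0.465,-0.75,0.21],[0,0,0],-1],
  [[-0.465,-0.75,0.21],[0,0,0],-1],
  [[-0.465,-0.75,0.21],[0,0,0],-1],
  [[-0.465,-0.75,0.21],[0,0,0],-1],
  [[-0.465,-0.75,0.21],[0,0,0],-1],
  [[-0.465,-0.75,0.21],[0,0,0],-1],
  [[-0.465,-0.75,0.21],[0,0,0],-1],
  [[-0.465,-0.75,0.21],[0,0,0],-1],
  [[0,0,0],[0,0,0],-1],
])

```text
clock: 74.18
position: [0.5396, 0.2912, 0.1277]
tool_rot: [3.14, -0.207, 0.024]
force: [0.7, -0.2, 0.3]
grip_width: 0.0853
finger_force: 0.0
```

```bash
python3 -c "
from h import *
s=bot.observe();print(s['qpos'].round(2))
f=grab_frame('wrist');c=cloud(f);Z=c[...,2]
m=biggest((Z>.03)&(Z<.046)&(c[...,0]>.45)&(c[...,0]<.605)&(abs(c[...,1]-.29)<.06));print(m.sum(),*rect(c[m]))
m=biggest((Z>.03)&(Z<.046)&(c[...,0]>.45)&(c[...,0]<.65)&(abs(c[...,1]-.29)<.04));print(m.sum(),*rect(c[m]))
to([.5415,.2907,.024],-12,181.4,1)
from fk import *
q,a,b=follow(s['qpos'],np.array([.5415,.2907,.024]),toolR(-12,181.4,1),15);print(q.round(2),a,b)
"
```

```text
[-0.78  0.59  0.18  1.89  0.04  0.5  -2.23]
5803 [561.8 292.3] [87.8 44.3] 2.3
6134 [563.9 292.4] [92.1 44.3] 2.4
turn units [ 0.01  0.01 -0.01] | shift units before turn [-0.82 -0.03  4.09] after turn [-0.83 -0.02  4.09] | world mm [   1.     0.6 -104.2]
[-0.77  0.77  0.16  1.92  0.04  0.29 -2.24] 5.4026588291791105e-09 2.3630658020457815e-09
```

Request:
play_rows([
  [[-0.165,-0.01,0.82],[0,0,0],-1],
  [[-0.165,0,0.82],[0,0,0],-1],
  [[-0.165,0,0.82],[0,0,0],-1],
  [[-0.165,0,0.82],[0,0,0],-1],
  [[-0.165,0,0.81],[0,0,0],-1],
  [[0,0,0],[0,0,0],-1],
  [[0,0,0],[0,0,0],1],
  [[0,0,0],[0,0,0],1],
  [[0,0,0],[0,0,0],1],
  [[0,0,0],[0,0,0],1],
  [[0,0,0],[0,0,0],1],
  [[0,0,0],[0,0,0],1],
  [[0.166,0,-0.783],[0,0,0],1],
  [[0.166,0,-0.783],[0,0,0],1],
  [[0.166,0,-0.783],[0,0,0],1],
  [[0.166,0,-0.783],[0,0,0],1],
  [[0.166,0,-0.783],[0,0,0],1],
  [[0.166,0,-0.783],[0,0,0],1],
  [[0.166,0,-0.783],[0,0,0],1],
  [[0,0,0],[0,0,0],1],
])

```text
clock: 76.72
position: [0.5426, 0.2906, 0.1669]
tool_rot: [-3.14, -0.211, 0.02]
force: [-0.1, 0.0, -2.0]
grip_width: 0.0433
finger_force: 41.8
```

```bash
python3 -c "
from h import *
from fk import *
s=bot.observe();print(s['qpos'].round(2))
P=np.array([.43,.0,.17])
q,a,b=follow(s['qpos'],s['position'],toolR(-12,-140,1),15);q,a,b=follow(q,s['position'],toolR(-12,-100,1),15);print(q.round(2),a,b)
q,a,b=follow(q,P,toolR(-12,-100,1),15);print(q.round(2),a,b)
q,a,b=follow(q,P,toolR(78,-100,1),25);print(q.round(2),a,b)
q,a,b=follow(q,P-[0,0,.1],toolR(78,-100,1),15);print(q.round(2),a,b,fk(q)[2:])
to(P,-12,-100,1)"
```

```text
[-0.79  0.53  0.19  1.87  0.05  0.58 -2.22]
[-0.19  0.58 -0.45  1.79  0.14  0.68 -0.83] 2.7887943272549387e-08 8.450326749561155e-08
[ 0.48  0.38 -0.58  2.16  0.    0.6  -0.23] 5.017957188581257e-07 5.567620803000741e-07
[-0.6   0.94 -0.08  1.86  0.74  1.66 -1.39] 1.929361162280931e-07 3.459470254928448e-07
[-0.6   1.13 -0.08  1.8   0.76  1.57 -1.47] 6.047820657188339e-09 1.6259675014182652e-09 (array([0.40564709, 0.253638  , 0.54809168]), array([0.4832321 , 0.30189425, 0.13515953]))
turn units [ 1.91 -0.01 -8.97] | shift units before turn [-4.61 11.53 -1.13] after turn [-11.94  -2.42  -2.67] | world mm [-112.6 -290.6    3.1]
```

Request:
play_rows([
  [[0,0,0],[0.19,0,-0.897],1],
  [[0,0,0],[0.19,0,-0.897],1],
  [[0,0,0],[0.19,0,-0.897],1],
  [[0,0,0],[0.19,0,-0.897],1],
  [[0,0,0],[0.19,0,-0.897],1],
  [[0,0,0],[0.19,0,-0.897],1],
  [[0,0,0],[0.19,0,-0.897],1],
  [[0,0,0],[0.19,0,-0.897],1],
  [[0,0,0],[0.19,0,-0.897],1],
  [[0,0,0],[0.19,0,-0.897],1],
  [[-0.918,-0.186,-0.205],[0,0,0],1],
  [[-0.918,-0.186,-0.205],[0,0,0],1],
  [[-0.918,-0.186,-0.205],[0,0,0],1],
  [[-0.918,-0.186,-0.205],[0,0,0],1],
  [[-0.918,-0.186,-0.205],[0,0,0],1],
  [[-0.918,-0.186,-0.205],[0,0,0],1],
  [[-0.918,-0.186,-0.205],[0,0,0],1],
  [[-0.918,-0.186,-0.205],[0,0,0],1],
  [[-0.918,-0.186,-0.205],[0,0,0],1],
  [[-0.918,-0.186,-0.205],[0,0,0],1],
])

```text
clock: 79.22
position: [0.4547, 0.0659, 0.1671]
tool_rot: [-3.141, -0.208, 1.396]
force: [0.5, -0.1, -2.2]
grip_width: 0.0432
finger_force: 41.8
```

Request:
play_rows([
  [[-0.918,-0.186,-0.205],[0,0,0],1],
  [[-0.918,-0.186,-0.205],[0,0,0],1],
  [[-0.918,-0.186,-0.205],[0,0,0],1],
  [[0,0,0],[0,-0.95,0],1],
  [[0,0,0],[0,-0.95,0],1],
  [[0,0,0],[0,-0.95,0],1],
  [[0,0,0],[0,-0.95,0],1],
  [[0,0,0],[0,-0.95,0],1],
  [[0,0,0],[0,-0.95,0],1],
  [[0,0,0],[0,-0.95,0],1],
  [[0,0,0],[0,-0.95,0],1],
  [[0,0,0],[0,-0.95,0],1],
  [[0,0,0],[0,-0.95,0],1],
  [[0,0,0],[0,-0.95,0],1],
  [[0,0,0],[0,0,0],1],
])

```text
clock: 81.1
position: [0.4281, 0.0005, 0.1656]
tool_rot: [-3.111, 1.331, 1.429]
force: [-0.0, -0.1, -1.9]
grip_width: 0.0434
finger_force: 41.9
```

```bash
python3 -c "
from h import *
s=bot.observe();print(s['qpos'].round(2))
to([.43,0,.0735],78,-100,1)"
```

```text
[-0.6   0.93 -0.08  1.87  0.74  1.63 -1.38]
turn units [ 0.01 -0.2   0.05] | shift units before turn [3.58 0.1  0.88] after turn [3.6  0.08 0.77] | world mm [  1.9  -0.5 -92.1]
```

Request:
play_rows([
  [[0.72,0,0.16],[0,-0.2,0.05],1],
  [[0.72,0,0.15],[0,0,0],1],
  [[0.72,0,0.15],[0,0,0],1],
  [[0.72,0,0.15],[0,0,0],1],
  [[0.72,0,0.15],[0,0,0],1],
  [[0,0,0],[0,0,0],1],
  [[0.12,0,0.025],[0,0,0],1],
  [[0,0,0],[0,0,0],1],
])

```text
clock: 82.1
position: [0.429, 0.0009, 0.0725]
tool_rot: [3.125, 1.36, 1.38]
force: [0.0, 1.2, -1.3]
grip_width: 0.0434
finger_force: 41.9
```

Request:
play_rows([
  [[0.06,0,0.012],[0,0,0],1],
  [[0,0,0],[0,0,0],1],
  [[0,0,0],[0,0,0],1],
])

```text
clock: 82.48
position: [0.429, 0.0008, 0.0709]
tool_rot: [3.126, 1.36, 1.38]
force: [-0.1, -0.3, -1.9]
grip_width: 0.0434
finger_force: 41.9
```

Request:
play_rows([
  [[0.04,0,0.008],[0,0,0],1],
  [[0,0,0],[0,0,0],1],
  [[0,0,0],[0,0,0],1],
])

```text
clock: 82.85
position: [0.4289, 0.0008, 0.0698]
tool_rot: [3.127, 1.36, 1.381]
force: [0.2, 0.4, -2.2]
grip_width: 0.0432
finger_force: 41.9
```

Request:
play_rows([
  [[0.06,0,0.012],[0,0,0],1],
  [[0,0,0],[0,0,0],1],
  [[0,0,0],[0,0,0],1],
])

```text
clock: 83.22
position: [0.4289, 0.0008, 0.0682]
tool_rot: [3.127, 1.36, 1.381]
force: [-0.2, -0.1, -2.7]
grip_width: 0.0433
finger_force: 41.9
```

Request:
play_rows([
  [[0.03,0,0.006],[0,0,0],1],
  [[0,0,0],[0,0,0],1],
  [[0,0,0],[0,0,0],1],
])

```text
clock: 83.6
position: [0.4289, 0.0009, 0.0676]
tool_rot: [3.127, 1.36, 1.381]
force: [0.3, 1.5, 2.1]
grip_width: 0.0431
finger_force: 42.0
```

Request:
play_rows([
  [[0.03,0,0.006],[0,0,0],1],
  [[0,0,0],[0,0,0],1],
  [[0,0,0],[0,0,0],1],
])

```text
clock: 83.98
position: [0.4289, 0.0008, 0.0675]
tool_rot: [3.125, 1.362, 1.379]
force: [-1.7, 3.4, 9.8]
grip_width: 0.0433
finger_force: 42.2
```

Contact. Release and back off.

Request:
play_rows([
  [[0,0,0],[0,0,0],-0.2],
  [[0,0,0],[0,0,0],-0.5],
  [[0,0,0],[0,0,0],-1],
  [[0,0,0],[0,0,0],-1],
  [[0,0,-0.5],[0,0,0],-1],
  [[0,0,-1],[0,0,0],-1],
  [[0,0,-1],[0,0,0],-1],
  [[0,0,-1],[0,0,0],-1],
  [[-0.95,0,-0.2],[0,0,0],-1],
  [[-0.95,0,-0.2],[0,0,0],-1],
  [[-0.95,0,-0.2],[0,0,0],-1],
  [[-0.95,0,-0.2],[0,0,0],-1],
  [[-0.95,0,-0.2],[0,0,0],-1],
  [[0,0,0],[0,0,0],-1],
])

```text
clock: 85.72
position: [0.4437, 0.0857, 0.2077]
tool_rot: [3.12, 1.358, 1.375]
force: [0.4, -0.3, -0.9]
grip_width: 0.0856
finger_force: 0.0
```

```bash
python3 -c "
from h import *
print(bot.observe()['qpos'].round(2))
for n in ('top','side'):
  f=grab_frame(n);c=cloud(f);Z=c[...,2]
  b=(abs(c[...,0]-.428)<.07)&(abs(c[...,1]+.005)<.06)
  g=biggest((Z>.08)&(Z<.1)&b); print(n,g.sum(),*rect(c[g]),Z[g].mean())
to([.428,-.004,.19],0,-100,1)"
```

```text
[-0.69  0.92 -0.1   1.71  0.67  1.82 -1.32]
top 262 [427.3  -4. ] [44.3 33.8] 169.6 0.09225074915986192
side 222 [429.2  -4.1] [43.7 39.9] 167.2 0.09041309430876113
turn units [ 0.01  9.06 -0.02] | shift units before turn [-0.13  0.02  3.68] after turn [-3.63  0.02  0.65] | world mm [-15.4 -89.3 -16.3]
```

Request:
play_rows([
  [[0,0,0],[0,0.906,0],-1],
  [[0,0,0],[0,0.906,0],-1],
  [[0,0,0],[0,0.906,0],-1],
  [[0,0,0],[0,0.906,0],-1],
  [[0,0,0],[0,0.906,0],-1],
  [[0,0,0],[0,0.906,0],-1],
  [[0,0,0],[0,0.906,0],-1],
  [[0,0,0],[0,0.906,0],-1],
  [[0,0,0],[0,0.906,0],-1],
  [[0,0,0],[0,0.906,0],-1],
  [[-0.727,0,0.13],[0,0,0],-1],
  [[-0.727,0,0.13],[0,0,0],-1],
  [[-0.727,0,0.13],[0,0,0],-1],
  [[-0.727,0,0.13],[0,0,0],-1],
  [[-0.727,0,0.13],[0,0,0],-1],
  [[0,0,0],[0,0,0],-1],
])

```text
clock: 87.82
position: [0.4272, -0.0054, 0.1896]
tool_rot: [3.14, 0.001, 1.394]
force: [0.5, 0.3, 0.2]
grip_width: 0.0853
finger_force: 0.0
```

```bash
python3 -c "
from h import *
print(bot.observe()['qpos'].round(2))
to([.428,-.004,.072],0,-100.3,1)"
```

```text
[ 0.18  0.31 -0.37  2.14  0.17  0.72 -0.48]
turn units [0.01 0.01 0.02] | shift units before turn [0.07 0.01 4.7 ] after turn [0.06 0.02 4.7 ] | world mm [   0.8    1.4 -117.6]
```

Request:
play_rows([
  [[0.02,0,0.79],[0,0,0.02],-1],
  [[0.02,0,0.79],[0,0,0],-1],
  [[0.02,0,0.78],[0,0,0],-1],
  [[0,0,0.78],[0,0,0],-1],
  [[0,0,0.78],[0,0,0],-1],
  [[0,0,0.78],[0,0,0],-1],
  [[0,0,0],[0,0,0],-1],
  [[0,0,0],[0,0,0],1],
  [[0,0,0],[0,0,0],1],
  [[0,0,0],[0,0,0],1],
  [[0,0,0],[0,0,0],1],
  [[0,0,0],[0,0,0],1],
  [[0,0,0],[0,0,0],1],
  [[0,0,-1],[0,0,0],1],
  [[0,0,-1],[0,0,0],1],
  [[0,0,-1],[0,0,0],1],
  [[0,0,-1],[0,0,0],1],
  [[0,0,-0.7],[0,0,0],1],
  [[0,0,0],[0,0,0],1],
])

```text
clock: 90.2
position: [0.4284, -0.0034, 0.1912]
tool_rot: [3.136, 0.001, 1.392]
force: [-0.8, -0.3, -2.4]
grip_width: 0.0435
finger_force: 41.9
```

```bash
python3 -c "
from h import *
s=bot.observe();print(s['qpos'].round(2))
to([.63,.2917,.19],0,178.6,1)"
```

```text
[ 0.19  0.31 -0.39  2.14  0.18  0.72 -0.49]
turn units [ 0.03 -0.02  9.44] | shift units before turn [13.05  5.83  0.07] after turn [  7.77 -12.     0.05] | world mm [201.6 295.1  -1.2]
```

Request:
play_rows([
  [[0,0,0],[0,0,0.944],1],
  [[0,0,0],[0,0,0.944],1],
  [[0,0,0],[0,0,0.944],1],
  [[0,0,0],[0,0,0.944],1],
  [[0,0,0],[0,0,0.944],1],
  [[0,0,0],[0,0,0.944],1],
  [[0,0,0],[0,0,0.944],1],
  [[0,0,0],[0,0,0.944],1],
  [[0,0,0],[0,0,0.944],1],
  [[0,0,0],[0,0,0.944],1],
  [[0.518,-0.8,0],[0,0,0],1],
  [[0.518,-0.8,0],[0,0,0],1],
  [[0.518,-0.8,0],[0,0,0],1],
  [[0.518,-0.8,0],[0,0,0],1],
  [[0.518,-0.8,0],[0,0,0],1],
  [[0.518,-0.8,0],[0,0,0],1],
  [[0.518,-0.8,0],[0,0,0],1],
  [[0.518,-0.8,0],[0,0,0],1],
  [[0.518,-0.8,0],[0,0,0],1],
  [[0.518,-0.8,0],[0,0,0],1],
])

```text
clock: 92.7
position: [0.562, 0.1941, 0.189]
tool_rot: [3.139, -0.002, -0.024]
force: [0.4, 0.0, -2.2]
grip_width: 0.0434
finger_force: 41.9
```

Request:
play_rows([
  [[0.518,-0.8,0],[0,0,0],1],
  [[0.518,-0.8,0],[0,0,0],1],
  [[0.518,-0.8,0],[0,0,0],1],
  [[0.518,-0.8,0],[0,0,0],1],
  [[0.518,-0.8,0],[0,0,0],1],
  [[0,0,0],[0,0,0],1],
  [[0,0,0],[0,0,0],1],
])

```text
clock: 93.58
position: [0.6287, 0.2914, 0.1892]
tool_rot: [3.139, -0.002, -0.024]
force: [-0.8, -0.3, -2.1]
grip_width: 0.0437
finger_force: 41.9
```

```bash
python3 chk.py .63 .2917 5
```

```text
outline 312 [[0.6159 0.2611 0.0023]
 [0.6545 0.3222 0.0059]]
pack 2373 [627.6 214.6] [44.8 34. ] 88.5
pack 2367 [631.3 367.4] [45.1 33.7] 88.5
carton top 7129 [629.5 292.3] [46.  35.1] 89.3 0.20579069603746897
turn units [ 0.02 -0.01  0.  ] | shift units before turn [ 0.04 -0.03  4.49] after turn [ 0.05 -0.02  4.49] | world mm [   1.2    0.5 -112.2]
```

Aligned: the outline centre is y 0.2917, x about 0.629. Lower and release.

Request:
play_rows([
  [[0.02,0,0.8],[0,0,0],1],
  [[0,0,0.8],[0,0,0],1],
  [[0,0,0.8],[0,0,0],1],
  [[0,0,0.8],[0,0,0],1],
  [[0,0,0.7],[0,0,0],1],
  [[0,0,0.42],[0,0,0],1],
  [[0,0,0.14],[0,0,0],1],
  [[0,0,0],[0,0,0],1],
  [[0,0,0],[0,0,0],1],
])

```text
clock: 94.75
position: [0.6303, 0.292, 0.0795]
tool_rot: [3.141, -0.004, -0.024]
force: [-0.3, 0.2, -1.4]
grip_width: 0.0436
finger_force: 41.9
```

Request:
play_rows([
  [[0,0,0.04],[0,0,0],1],
  [[0,0,0],[0,0,0],1],
  [[0,0,0],[0,0,0],1],
])

```text
clock: 95.12
position: [0.63, 0.2919, 0.0779]
tool_rot: [3.14, -0.003, -0.024]
force: [0.5, 0.2, -1.8]
grip_width: 0.0437
finger_force: 41.9
```

Request:
play_rows([
  [[0,0,0.04],[0,0,0],1],
  [[0,0,0],[0,0,0],1],
  [[0,0,0],[0,0,0],1],
])

```text
clock: 95.5
position: [0.6303, 0.292, 0.0775]
tool_rot: [3.14, -0.004, -0.024]
force: [-1.1, -0.2, 5.7]
grip_width: 0.0436
finger_force: 42.0
```

Request:
play_rows([
  [[0,0,0.03],[0,0,0],1],
  [[0,0,0],[0,0,0],1],
  [[0,0,0],[0,0,0],-0.2],
  [[0,0,0],[0,0,0],-0.4],
  [[0,0,0],[0,0,0],-0.4],
  [[0,0,0],[0,0,0],-0.4],
  [[0,0,-0.5],[0,0,0],-0.4],
  [[0,0,-1],[0,0,0],-0.4],
  [[0,0,-1],[0,0,0],-0.4],
  [[0,0,-1],[0,0,0],-0.4],
  [[0,0,-1],[0,0,0],-0.4],
  [[0,0,0],[0,0,0],-0.4],
])

```text
clock: 97.0
position: [0.6306, 0.2925, 0.1916]
tool_rot: [-3.141, -0.006, -0.024]
force: [0.8, -0.5, -1.3]
grip_width: 0.0598
finger_force: 0.0
```

```bash
cat > fin.py <<'E'
from h import *
import sys
f=grab_frame('wrist');c=cloud(f);Z=c[...,2]
for x,y in ((.623,.068),(.627,.142),(.627,.214),(.63,.292),(.631,.367)):
  m=(Z>.08)&(Z<.103)&(abs(c[...,0]-x)<.045)&(abs(c[...,1]-y)<.034)
  if m.sum()>50: print('w',y,m.sum(),*rect(c[m]),Z[m].mean().round(4))
f=grab_frame('top');save(f,sys.argv[1]);c=cloud(f);Z=c[...,2]
for x,y in((.631,-.215),(.629,-.313),(.627,.142),(.63,.292),(.764,-.037)):
  m=(Z>.08)&(Z<.104)&(abs(c[...,0]-x)<.04)&(abs(c[...,1]-y)<.034)
  if m.sum()>10: print('t',m.sum(),*rect(c[m]),Z[m].mean())
print(bot.observe()['qpos'].round(2))
E
python3 fin.py t5; python3 -c "
from h import *
to([.53,-.412,.2],0,-1.3)"
```

```text
w 0.068 2829 [623.4  69.3] [46.  34.9] 88.1 0.0934
w 0.142 2624 [629.2 144.2] [45.1 34.1] 88.6 0.094
w 0.214 2469 [627.4 214.4] [45.  34.3] 88.5 0.0945
w 0.292 2327 [631.1 294.2] [43.9 34.6] 89.1 0.095
w 0.367 2439 [630.9 367.6] [45.3 34.3] 88.6 0.0947
t 162 [ 632.3 -215.7] [39.1 30.8] 90.1 0.09571556245399002
t 167 [ 628.3 -312.4] [42.5 30.6] 88.0 0.09545232748036016
t 267 [628.1 141.8] [44.2 34.8] 91.4 0.09477225577494619
t 240 [630.9 292.4] [44.2 35.3] 86.7 0.09447347069026414
t 316 [764.3 -36.9] [52.1 49.4] 0.5 0.08462390063696272
[-0.47  0.69 -0.08  1.45  0.07  1.01 -2.17]
turn units [ 0.01 -0.02 -0.01] | shift units before turn [-3.32 28.25 -0.41] after turn [-3.34 28.25 -0.44] | world mm [ -99.6 -704.1   11. ]
```

View pics/t5.png

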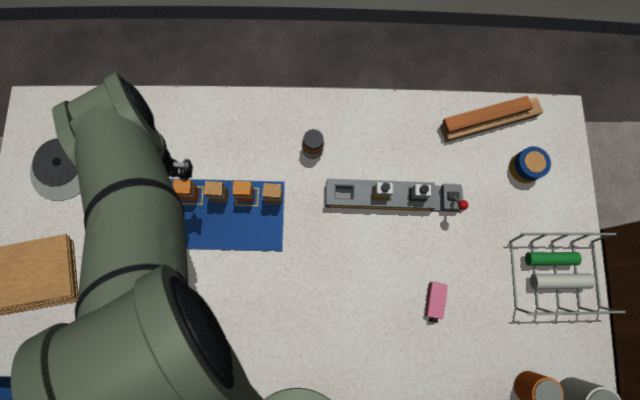

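All four pieces are seated and nothing has shifted in the top view: tins at (385,190) and (421,192), cartons in the row at y≈190. Now the lever.

Request:
play_rows([
  [[-0.1,0.974,0],[0,0,0],0],
  [[-0.1,0.974,0],[0,0,0],1],
  [[-0.1,0.974,0],[0,0,0],1],
  [[-0.1,0.974,0],[0,0,0],1],
  [[-0.1,0.974,0],[0,0,0],1],
  [[-0.1,0.974,0],[0,0,0],1],
  [[-0.1,0.974,0],[0,0,0],1],
  [[-0.1,0.974,0],[0,0,0],1],
  [[-0.1,0.974,0],[0,0,0],1],
  [[-0.1,0.974,0],[0,0,0],1],
  [[-0.1,0.974,0],[0,0,0],1],
  [[-0.1,0.974,0],[0,0,0],1],
  [[-0.1,0.974,0],[0,0,0],1],
  [[-0.1,0.974,0],[0,0,0],1],
  [[-0.1,0.974,0],[0,0,0],1],
  [[-0.1,0.974,0],[0,0,0],1],
  [[-0.1,0.974,0],[0,0,0],1],
  [[-0.1,0.974,0],[0,0,0],1],
  [[-0.1,0.974,0],[0,0,0],1],
  [[0,0,0],[0,0,0],1],
])

```text
clock: 99.6
position: [0.5703, -0.172, 0.1891]
tool_rot: [3.139, -0.003, -0.027]
force: [-0.1, 0.4, -0.3]
grip_width: 0.0001
finger_force: 0.0
```

Request:
play_rows([
  [[-0.1,0.974,0],[0,0,0],1],
  [[-0.1,0.974,0],[0,0,0],1],
  [[-0.1,0.974,0],[0,0,0],1],
  [[-0.1,0.974,0],[0,0,0],1],
  [[-0.1,0.974,0],[0,0,0],1],
  [[-0.1,0.974,0],[0,0,0],1],
  [[-0.1,0.974,0],[0,0,0],1],
  [[-0.1,0.974,0],[0,0,0],1],
  [[-0.1,0.974,0],[0,0,0],1],
  [[-0.1,0.974,0],[0,0,0],1],
  [[0,0,0],[0,0,0],1],
])

```text
clock: 100.98
position: [0.5394, -0.4148, 0.1891]
tool_rot: [3.139, -0.002, -0.026]
force: [-0.2, 1.1, 0.1]
grip_width: 0.0
finger_force: 0.0
```

```bash
python3 -c "
from h import *
print(bot.observe()['qpos'].round(2))
for n in ('wrist','side'):
  f=grab_frame(n);c=cloud(f);Z=c[...,2];H=hsv(f['pixels'])
  m=((H[...,0]<8)|(H[...,0]>172))&(H[...,1]>150)&(Z>.08)&(Z<.13)&(abs(c[...,0]-.6)<.08)&(abs(c[...,1]+.41)<.06)
  if m.sum()>5: m=biggest(m);print(n,m.sum(),*rect(c[m]),np.percentile(Z[m],[2,50,98]))
to([.54,-.4115,.099],0,-1.3)"
```

```text
[ 0.59  0.67 -0.04  1.49  0.03  0.98 -1.05]
wrist 907 [ 589.7 -409.7] [24.  23.7] 114.8 [0.10738474 0.11387448 0.1176754 ]
side 122 [ 588.8 -412.6] [23.2 23. ] 34.8 [0.10395181 0.11254872 0.11778346]
turn units [ 0.01 -0.02 -0.01] | shift units before turn [-0.03 -0.04  3.61] after turn [-0.02 -0.03  3.61] | world mm [ -0.4   0.8 -90.2]
```

Request:
play_rows([
  [[0,-0.08,0.9],[0,0,0],1],
  [[0,0,0.9],[0,0,0],1],
  [[0,0,0.9],[0,0,0],1],
  [[0,0,0.9],[0,0,0],1],
  [[0.4,0,0],[0,0,0],1],
  [[0.4,0,0],[0,0,0],1],
  [[0.4,0,0],[0,0,0],1],
  [[0.4,0,0],[0,0,0],1],
  [[0.4,0,0],[0,0,0],1],
  [[0.4,0,0],[0,0,0],1],
  [[0.4,0,0],[0,0,0],1],
  [[0.4,0,0],[0,0,0],1],
  [[0.4,0,0],[0,0,0],1],
  [[0,0,0],[0,0,0],1],
])

```text
clock: 102.82
position: [0.6315, -0.4121, 0.0994]
tool_rot: [3.14, -0.003, -0.023]
force: [-0.7, -0.4, -0.6]
grip_width: 0.0003
finger_force: 0.0
```

```bash
cat > lev.py <<'E'
from h import *
for n in ('wrist','side','top'):
  f=grab_frame(n);c=cloud(f);Z=c[...,2];H=hsv(f['pixels'])
  m=((H[...,0]<8)|(H[...,0]>172))&(H[...,1]>150)&(Z>.08)&(Z<.14)&(abs(c[...,0]-.62)<.08)&(abs(c[...,1]+.41)<.06)
  if m.sum()>5: m=biggest(m);print(n,m.sum(),*rect(c[m]),np.percentile(Z[m],[2,50,98]))
E
python3 lev.py
```

```text
wrist 2562 [ 654.5 -411.4] [31.4 24.5] 179.2 [0.10888462 0.11713944 0.1207813 ]
```

Request:
play_rows([
  [[0.2,0,0],[0,0,0],1],
  [[0.2,0,0],[0,0,0],1],
  [[0.1,0,0],[0,0,0],1],
  [[0,0,0],[0,0,0],1],
])

```text
clock: 103.48
position: [0.6409, -0.413, 0.0992]
tool_rot: [3.141, 0.003, -0.024]
force: [-18.2, 3.2, 7.9]
grip_width: -0.0001
finger_force: 9.5
```

```bash
python3 lev.py
```

```text
wrist 2416 [ 663.2 -411.5] [30.2 25. ] 178.8 [0.10488642 0.11323696 0.11706715]
```

At the stop: 18 N, ball at +37 mm. Back off and lift clear.

Request:
play_rows([
  [[-0.4,0,0],[0,0,0],1],
  [[-0.8,0,0],[0,0,0],1],
  [[-0.8,0,0],[0,0,0],1],
  [[-0.8,0,0],[0,0,0],1],
  [[-0.6,0,-0.8],[0,0,0],1],
  [[-0.6,0,-0.9],[0,0,0],1],
  [[-0.6,0,-0.9],[0,0,0],1],
  [[-0.6,0,-0.9],[0,0,0],1],
  [[0,0,0],[0,0,0],1],
])

```text
clock: 104.75
position: [0.513, -0.4104, 0.1889]
tool_rot: [3.138, -0.006, -0.025]
force: [0.3, 0.4, -0.0]
grip_width: -0.0
finger_force: 0.0
```

```bash
python3 lev.py; python3 fin.py t6
```

```text
wrist 321 [ 654.6 -411.1] [20.9  6.5] 86.5 [0.10436661 0.10949319 0.1136584 ]
side 109 [ 663.6 -415.5] [21.8 19. ] 88.8 [0.10412319 0.11268021 0.11705023]
top 54 [ 662.6 -410.7] [17.8 16.6] 4.7 [0.10287594 0.11396881 0.11854153]
t 159 [ 632.3 -215.8] [39.8 30.5] 90.4 0.09564504583662932
t 166 [ 628.2 -313.1] [43.8 30.9] 90.5 0.0951300560562973
t 270 [627.9 141.8] [44.5 35.4] 89.9 0.0948084206377407
t 265 [630.2 292.8] [42.9 35.2] 87.6 0.09464854765285301
t 312 [763.6 -36.9] [52.1 49.5] 0.8 0.08447592367302033
[ 0.61  0.63 -0.05  1.57  0.03  0.94 -1.04]
```

View pics/t6.png

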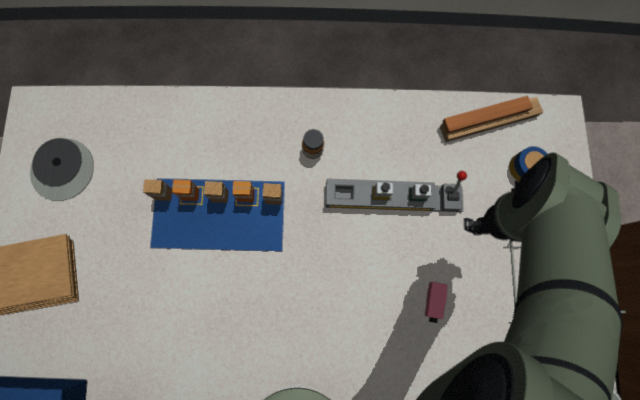

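The lever's ball is over at (461,175), both tins and both cartons are standing, and the brown cartons, jar and pink tin have not been disturbed. Handing in.

```bash
python3 -c "
from workcell import bot
print(bot.job_done())"
```

```text
the job is handed in; nothing more can be done
None
```

I handed the job in at about 105 s: both tins (green and yellow; no red one was there) stand cap up in rack slots, both orange cartons stand on their marked places, and the lever is fully over, but the hand-in gave no verdict.

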